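# Load the ingredient carousel through its gate and scan its label

## Robot

A 6-joint arm with a two-finger parallel gripper is mounted at the origin on a cart in front of the work surface, level with it; the furniture and walls round the work are solid. World frame = base frame: x ahead of the robot, y to its left, z up, the work surface at z = 0. Lengths are in mm, angles in degrees, forces in N, time in s.
With the tool pointing down it reaches from about 300 to 850 mm from the base axis. Payload 4.2 kg.
Tool frame: the origin (TCP) lies between the finger pads, 19 mm behind the fingertips; this is the grasp point; z points along the fingers, y is the line along which they close (so a half turn about z gives the same grasp; the last joint's range is limited). The gripper opens to 91 mm and grips with 3 to 60 N. Pads are 32 mm wide; open, the fingers measure 118 mm over their backs; the gripper's body (76 mm by 178 mm) begins 60 mm behind the grasp point.
Start: joints at [-1.146, 18.312, 89.639, -0, 72.044, -1.146], TCP at [575.014, 0, 232.776] pointing down, gripper open.
Joint ranges: [-177.97, 177.97], [-48.28, 115.42], [12.27, 149.76], [-77.06, 257.06], [2.81, 150.46], [-146.56, 146.56]. Speed limits (degrees/s): [147.25, 147.25, 180, 180, 180, 180].

## Interface

Orientations are given as [roll, pitch, yaw] about the fixed x, y, z axes, in that order (R = Rz(yaw) Ry(pitch) Rx(roll)).
In Python, from workcell import status, cams, env, finder gives the robot as it stands.
- The arm moves only by the tool apply_moves, never from a script. Its argument "increments" is a list of rows, each a list of 7 numbers: the opening, from -1 (shut) to 1 (fully open), then the shift along the world's x, y, z in m, then the turn, a rotation vector about the world's x, y, z in degrees. In form: [[gripper, x, y, z, ax, ay, az], ...]. A call has 1 to 5 rows; each row shifts and turns the commanded pose from where the row before left it; what a row does not reach is not made up. A row lasts 1/12 s, in which the tool goes at most 41.7 mm and 7.16 degrees, less where a joint would pass 70% of its speed; a pose out of reach is approached as far as the arm can. A call with a gripper value outside its range is refused whole. The fingers move at their own pace and stop on an object; "newtons" is the grip in N (left out, the last holds). Time passes only in rows, so rows that do not move let the fingers close. It gives the time, the measured TCP pose, the force, the opening and the grip force at its end, in the units of the state.
- status.state(): the state, without advancing time (a new reading comes with each control period).
- cams.grab_frame(name): name is "scene" or "side" or "wrist"; returns a dict with "color" (384x512x3 uint8, red, green, blue), "intrinsics" (3x3 intrinsics, pixels), "k1" (the pictures are not rectified: a ray, as slopes to the right and down, at radius r is drawn at 1 + k1 r^2 times it, then the intrinsics apply), "R" (3x3) and "t" (3): a world point X has camera coordinates R X + t. Camera axes: x right, y down, z forward; pixel columns grow to the right and rows downward; lengths in mm; the calibration is good to about 2 mm. A picture is of the moment at which its call begins. There is no depth.
- env.job_done(): hands the job in; it is judged then, once.
Trained networks look in the newest picture that a camera, given by its name, has taken for a name from the list of things; names that differ only in an ending like _2 or _b are one class to them, and where a whole thing is asked for, a point or a joint stands for the part that bears it (a point fixed in the world has none). Each returns a list of dicts, best first, with "score" (0 to 1); they miss things now and then, are a little off and sometimes report something else, mostly with a low value. They report only what shows in the picture. A call takes as long as a camera call. They do not tell look-alikes from the thing itself.
- finder.boxes_of(query, camera): "rect" ([left, top, width, height] in pixels, round what is visible of it).
- finder.trace(query, camera): "pixels" (384x512 bool, what is visible of it) and "rect" ([left, top, width, height] in pixels, round what is visible of it).
The state is a dict: "time_s": time; "qpos": joint angles; "qvel": joint speeds; "effort": joint torques, N m; "ee_pos": TCP position; "ee_rot": TCP orientation; "force": force on the tool from outside, world axes, zero at the start; "torque": the same for the moment, N m; "gripper_width": finger opening in mm; "gripper_force": force on a finger pad.
Only numpy, scipy, OpenCV 4.12 (cv2) and the standard library are available. Lean on these libraries where they do the work, as an engineer would, in place of code of your own. Each camera call takes 0.05 s, during which the arm holds its last target. There are 200 camera calls.

## Task

Load every knobbed pot that is there into the carousel, one to an empty bay: turn the black square knob to bring an empty bay to the gate, then bring the pot in through the gate, under the overhanging ring, and leave it standing fully inside. When all are in, turn the carousel until the bar-code label faces out through the gate, take the yellow scanner, hold its nose still and square to the label's middle, 5 to 10 cm off it, for a good second, and stand the scanner back upright on its round dock. Leave the label facing the gate and the spice jars where they are.

Things in the scene. Friction and masses are not known exactly. Their poses are not given: they have to be found in the camera images.
- carousel: Round ingredient carousel, fixed to the worktop. Origin on its vertical turning axis, on the worktop; z up; its own -x points out through the gate, roughly to the robot. Black base of radius 137 mm; white turning disc of radius 127 mm, its top 12 mm above the worktop; grey hub of radius 45 mm, 72 mm high. A pot's centre can come no closer than 79 mm to the axis.
- ring (a point): Centre of the fixed flat aluminium ring that overhangs the disc's rim: inner radius 105, outer 143 mm, underside 62 mm and top 66 mm over the worktop (bolt heads 70). Six thin posts (8 mm thick, 134.5 mm from the axis, at 0.5, 1.6 and 2.6 rad either side of the gate) carry it. It is cut through only at the gate. Pots fit under it, but not down through its middle.
- gate (a point): The gate: outer edge of the slot that cuts through the ring along the carousel's -x, at the ring's underside (62 mm). The slot is 36 mm wide at the ring's inner edge, 49 mm at the outer. A pot comes in from outside along +x, level, its underside just above the disc (12 mm), its body between the two gate posts (129 mm apart), the neck of its knob along the slot.
- bay_at_gate (a point): Where the centre of a pot's underside is best left: middle of the bay that is at the gate, on the disc's top, 85 mm from the axis. Less than 97 mm from the axis counts as fully inside; up to 92 mm the neck clears the ring when the carousel turns. This point is fixed; it does not turn.
- turntable (a joint): Turning disc, rad, counter-clockwise from above, -7 to 7; stays where left (friction 0.08 N m). 0 (or a whole turn): the label is at the gate, facing out. Four bays a quarter turn apart, parted by clear radial fins 30 mm high. The label stands in one; the three for pots are at the gate at +1.571, -1.571 and 3.142 (plus whole turns), within 0.25. Pots inside ride along.
- knob (a point): Middle of the black square turning knob on the carousel's axis, 128 mm above the worktop: 38 x 38 mm, from 110 to 146 mm. This entry's axes turn with the disc and are square to the knob's sides (with the joint at 0 they are parallel to the carousel's). Grip two facing sides from above and turn about the vertical.
- label (a point): Bar-code label, 56 mm wide and 46 mm high, black bars on a white upright plate that stands on the disc, 90 mm from the axis. Origin: middle of its face, 105 mm above the worktop; its x axis points square into the face, towards the carousel's axis (the way the scanner has to look); z up. Plate top at 128 mm.
- pot_0: White and blue tub with a grey lid and a red knob on it (may be absent); 69 mm in diameter, 41 mm high without the knob, about 0.13 kg. Origin: centre of the underside, z up. The knob's collar (30 mm wide) ends at 47 mm, its neck is 16 mm wide from 47 to 63 mm, its head 28 mm wide from 67 to 91 mm above the underside: grip the head from above (TCP about 84 mm above the underside).
- pot_1: White and blue tub with a grey lid and a red knob on it (may be absent); 69 mm in diameter, 41 mm high without the knob, about 0.13 kg. Origin: centre of the underside, z up. The knob's collar (30 mm wide) ends at 47 mm, its neck is 16 mm wide from 47 to 63 mm, its head 28 mm wide from 67 to 91 mm above the underside: grip the head from above (TCP about 84 mm above the underside).
- pot_2: White and blue tub with a grey lid and a red knob on it (may be absent); 69 mm in diameter, 41 mm high without the knob, about 0.13 kg. Origin: centre of the underside, z up. The knob's collar (30 mm wide) ends at 47 mm, its neck is 16 mm wide from 47 to 63 mm, its head 28 mm wide from 67 to 91 mm above the underside: grip the head from above (TCP about 84 mm above the underside).
- scanner: Yellow and black hand scanner that stands by itself, 0.3 kg, 122 mm high. Origin: centre of the underside of its round foot (68 mm across); z up; x points the way the nose looks. Yellow head 95 mm long (35 mm behind to 60 mm ahead of the origin), 36 mm wide, from 88 to 122 mm above the underside; under it the black grip. Take the head from above across its width, over the grip.
- nose (a point): Middle of the scanner's window at the front of its head, 60 mm ahead of and 105 mm above the scanner's origin; it looks along x of the scanner.
- tail (a point): Middle of the rear of the scanner's head, 35 mm behind and 105 mm above the scanner's origin.
- dock: Round flat dock with a blue face, 96 mm across, where the scanner stands at first. Fixed. Origin: centre of its underside on the worktop; its top is 4 mm above the worktop.
- spice_jar_1: Spice jar with a yellow-brown cap, 42 mm wide, 106 mm high; origin centre of the underside. Bystander.
- spice_jar_2: Spice jar with a red cap, 47 mm wide, 97 mm high; origin centre of the underside. Bystander.
There are look-alikes about, which are no part of the job. Leave any purple look-alike of the pot_1 alone.

How it is judged (in metres and radians):
On the way, in this order (a step that is already met when the one before it is completed fails the run):
1. every pot that is there stands upright in the carousel, fully inside, and is let go (horizontal distance between each of pot_0, pot_1, pot_2 and carousel below 0.097 m and height (world z) of each of pot_0, pot_1, pot_2 below 0.02 m and angle between each of pot_0, pot_1, pot_2's own z axis and vertical below 0.12 rad and contact force between the fingers and pot_0 below 0.1 N and contact force between the fingers and pot_1 below 0.1 N and contact force between the fingers and pot_2 below 0.1 N), for 0.2 s.
2. with the label at the gate, the held scanner's nose is kept still in front of the label's middle and square to it, 40 to 115 mm off, for a second (x of label in the frame of carousel below -0.08 m and y of label in the frame of carousel between -0.025 and 0.025 m and x of nose in the frame of label between -0.115 and -0.04 m and y of nose in the frame of label between -0.02 and 0.02 m and z of nose in the frame of label between -0.02 and 0.02 m and x of tail in the frame of label below -0.12 m and angle between the x axis of scanner and the x axis of label, either way round below 0.22 rad and contact force between the fingers and scanner above 0.5 N and linear speed of scanner below 0.03 m/s), for 1 s.
At the end, for the whole second after the job is handed in: Every pot present stands upright on the disc with its centre within 97 mm of the carousel's axis; the label is at the gate (within 25 mm sideways); the scanner stands upright and at rest on its dock, its centre within 30 mm of the dock's (horizontal distance between each of pot_0, pot_1, pot_2 and carousel below 0.097 m and height (world z) of each of pot_0, pot_1, pot_2 below 0.02 m and angle between each of pot_0, pot_1, pot_2's own z axis and vertical below 0.12 rad and x of label in the frame of carousel below -0.08 m and y of label in the frame of carousel between -0.025 and 0.025 m and horizontal distance between scanner and dock below 0.03 m and angle between scanner's own z axis and vertical below 0.1 rad and height (world z) of scanner below 0.012 m and linear speed of scanner below 0.02 m/s); the robot touches nothing.
It fails at once if the spice jar with the yellow-brown cap is pushed more than 30 mm from its place (distance of spice_jar_1 from where it was at the start of the episode above 0.03 m).
It fails at once if the spice jar with the red cap is pushed more than 30 mm from its place (distance of spice_jar_2 from where it was at the start of the episode above 0.03 m).
Of pot_0, pot_1, pot_2 only 2 to 3 are there at a start; the rules pass over those that are not, and their reading is None.
At some moment in a run one of pot_0, pot_1, pot_2 may be knocked a few centimetres aside while the robot is not near it.
Once in a run the grip may slacken for a moment while it holds something.
It also fails if it takes over 210 s, if anything falls off the work surface, if the arm or the gripper's body presses on something with over 40 N, if the wrist force passes 120 N, or if a joint passes its speed limit or range.

## Working session

There is one attempt and no reset: what is moved stays moved. The work goes in short steps, Python scripts to look and compute and a tool call to move; the robot and the scene stay as the last step left them, time stands still between calls to the robot, and variables do not carry over. Pictures are saved under pics/ and viewed, at most 14 in all, crops included, and the job is handed in when it is done.

Besides the shell and the picture viewer there is one more tool, called after ">>>" as name(argument=value, ...) on one line, values as JSON. apply_moves: Moves the arm, as the interface text tells. Its arguments: {"type":"object","properties":{"increments":{"type":"array","items":{"type":"array","items":{"type":"number"}}},"newtons":{"type":"number"}},"required":["increments"]}

```bash
mkdir -p pics; cat > h.py <<'E'
import numpy as np, cv2
from workcell import status, cams, env, finder
def grab(n):
    return cams.grab_frame(n)
def save(f,name,crop=None,scale=1):
    im=f["color"][...,::-1]
    if crop: x,y,w,h=crop; im=im[y:y+h,x:x+w]
    cv2.imwrite("pics/"+name,cv2.resize(im,None,fx=scale,fy=scale,interpolation=cv2.INTER_CUBIC))
def ray(f,uv):
    K=np.array(f["intrinsics"]);k1=f["k1"]
    d=np.array([(uv[0]-K[0,2])/K[0,0],(uv[1]-K[1,2])/K[1,1]]);s=d.copy()
    for _ in range(20): s=d/(1+k1*(s@s))
    R=np.array(f["R"]);t=np.array(f["t"])
    return -R.T@t, R.T@np.array([s[0],s[1],1.])
def onz(f,uv,z):
    c,d=ray(f,uv); return c+d*(z-c[2])/d[2]
def proj(f,X):
    K=np.array(f["intrinsics"]);p=np.array(f["R"])@np.array(X,float)+np.array(f["t"])
    s=p[:2]/p[2]; s=s*(1+f["k1"]*(s@s)); return np.array([K[0,0]*s[0]+K[0,2],K[1,1]*s[1]+K[1,2]])
E
python3 - <<'E'
from h import *
import numpy as np
ims=[]
for n in ["scene","side","wrist"]:
    f=grab(n); save(f,n+"0.png",scale=1.5)
    print(n,(-np.array(f["R"]).T@np.array(f["t"])).round(),np.array(f["R"])[2].round(2))
    for q in ["pot_0","carousel","knob","label","scanner","dock","spice_jar_1"]:
        print(q,[(d["rect"],round(d["score"],2)) for d in finder.boxes_of(q,n)])
E
```

```text
scene [-113. -863.  980.] [ 0.46  0.63 -0.63]
pot_0 [([175.6, 172.4, 23.2, 32.2], 0.97), ([194.3, 146.0, 17.2, 26.4], 0.96), ([157.1, 154.8, 24.0, 25.7], 0.63)]
carousel [([258.7, 175.5, 94.8, 74.1], 0.69)]
knob [([267.9, 176.2, 79.6, 71.6], 0.68)]
label [([268.1, 177.4, 74.0, 69.7], 0.69)]
scanner [([316.6, 250.6, 45.3, 43.3], 0.74)]
dock [([313.3, 278.5, 38.7, 24.6], 0.9)]
spice_jar_1 [([384.9, 248.8, 19.7, 34.0], 0.56), ([319.4, 251.2, 40.7, 45.0], 0.26)]
side [ 513. 1034. 1052.] [ 0.02 -0.74 -0.67]
pot_0 [([280.8, 258.9, 27.2, 34.8], 0.97), ([238.9, 294.2, 23.0, 29.2], 0.89), ([170.1, 165.8, 92.6, 71.2], 0.74), ([281.1, 296.8, 31.7, 35.3], 0.59)]
carousel [([179.4, 169.1, 71.6, 65.3], 0.71), ([174.0, 165.4, 86.8, 74.9], 0.62), ([238.1, 291.7, 24.1, 34.7], 0.28)]
knob [([183.3, 170.8, 66.7, 61.8], 0.96)]
label [([183.1, 171.5, 71.2, 63.2], 0.62), ([171.2, 165.3, 89.9, 73.9], 0.5)]
scanner []
dock [([243.5, 156.8, 24.1, 8.1], 0.53)]
spice_jar_1 [([172.1, 275.0, 20.6, 33.3], 0.81)]
wrist [574.  72. 385.] [ 0.   -0.26 -0.97]
pot_0 []
carousel [([175.3, 71.2, 290.7, 249.3], 0.56)]
knob [([216.4, 122.3, 204.2, 186.5], 0.56), ([178.1, 69.4, 287.8, 252.8], 0.22)]
label [([216.9, 120.7, 204.3, 184.7], 0.78)]
scanner []
dock []
spice_jar_1 []
```

View pics/scene0.png

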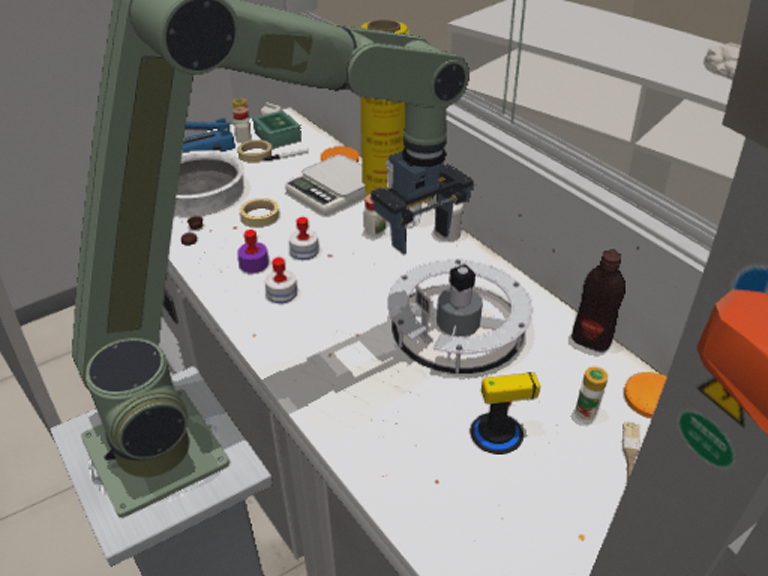

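View pics/side0.png

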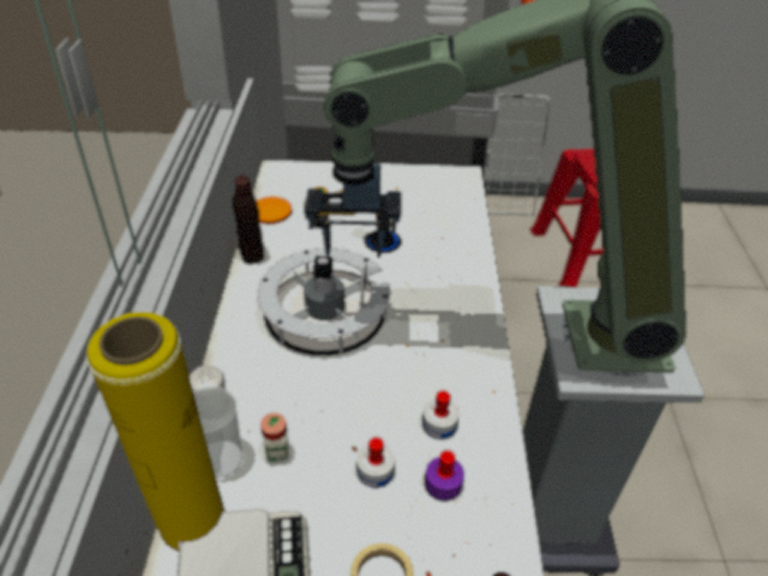

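View pics/wrist0.png

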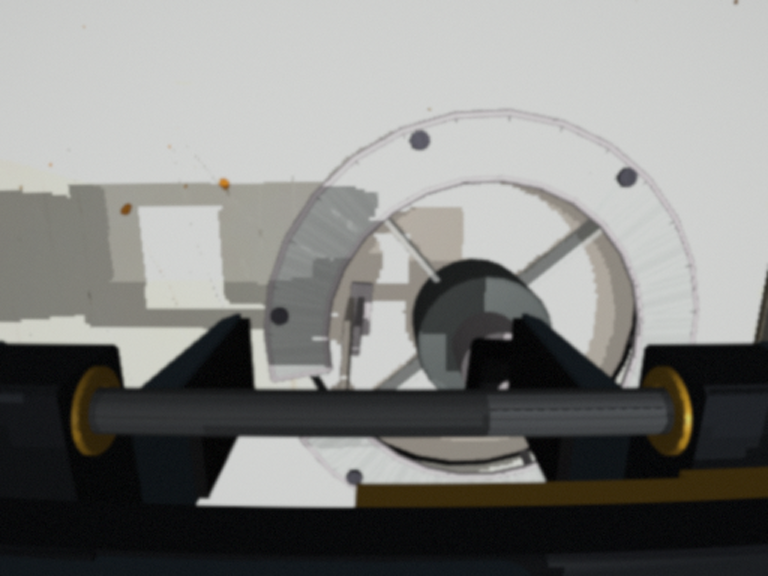

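Scene picture: two white/blue pots with red knobs at px (187,190) and (203,160). The purple look-alike is at (168,168). The side picture shows the white pots at about (293,276) and (250,308), and purple at (296,315). The scanner stands on its dock at about (335,272). The wrist picture shows the carousel with four bolts and the gate on the left.

```bash
python3 - <<'E'
from h import *
from scipy.optimize import least_squares
import itertools
print({k:np.round(v,2) for k,v in status.state().items()})
f=grab("wrist"); s=grab("scene"); d=grab("side")
b=np.array([onz(f,np.array(p)/1.5,70)[:2] for p in [(419,140),(627,177),(279,316),(355,477)]]); print(b.round(1))
ang=[.5,1.6,2.6,-.5,-1.6,-2.6]; best=None
for perm in itertools.permutations(ang,4):
    a=np.pi+np.array(perm)
    r=least_squares(lambda p:(p[:2]+p[3]*np.c_[np.cos(a+p[2]),np.sin(a+p[2])]-b).ravel(),[*b.mean(0),0,130])
    if abs(r.x[2])<.8 and (best is None or r.cost<best[0]): best=(r.cost,r.x,perm)
print(best)
# pots
for n,F in (("scene",s),("side",d)):
    for x in finder.boxes_of("pot_0",n):
        l,t,w,h=x["rect"]; print(n,x["score"],"bottom@7",onz(F,(l+w/2,t+h-6),10).round(),"top",onz(F,(l+w/2,t+3),91).round())
    for q in ["scanner","dock","spice_jar_1"]:
      for x in finder.boxes_of(q,n):
        l,t,w,h=x["rect"]; print(q,n,x["score"],onz(F,(l+w/2,t+h/2),4 if q=="dock" else 60).round())
save(s,"crop_s.png",(150,130,220,180),3.4)
save(d,"crop_d.png",(160,90,160,250),2.4)
E
```

```text
{'time_s': np.float64(1.2), 'qpos': array([-1.14, 18.31, 89.64, -0.  , 72.05, -1.14]), 'qvel': array([ 0.07,  0.09, -0.03, -0.02, -0.01,  0.02]), 'effort': array([-0.000e+00, -4.124e+01, -2.322e+01,  7.000e-02,  4.000e-02,
        0.000e+00]), 'ee_pos': array([5.7502e+02, 1.0000e-02, 2.3278e+02]), 'ee_rot': array([179.99,   0.  ,  90.  ]), 'force': array([-0.07, -0.55, -0.64]), 'torque': array([ 0.01, -0.03,  0.  ]), 'gripper_force': np.float64(0.0), 'gripper_width': np.float64(91.05)}
[[ 597.1   77.4]
 [ 724.2   57. ]
 [ 509.5  -31.5]
 [ 556.6 -150.9]]
(np.float64(0.15229833896165373), array([ 6.42351596e+02, -4.86236691e+01,  3.72049237e-01,  1.33736221e+02]), (-1.6, -2.6, -0.5, 0.5))
scene 0.89 bottom@7 [388. 362.  10.] top [393. 353.  91.]
scene 0.69 bottom@7 [392. 247.  10.] top [392. 230.  91.]
scanner scene 0.91 [ 534. -318.   60.]
dock scene 0.94 [ 516. -319.    4.]
dock scene 0.68 [657. -36.   4.]
spice_jar_1 scene 0.76 [ 677. -383.   60.]
spice_jar_1 scene 0.51 [683. 290.  60.]
side 0.94 bottom@7 [394. 271.  10.] top [400. 248.  91.]
side 0.87 bottom@7 [518. 378.  10.] top [519. 373.  91.]
side 0.65 bottom@7 [391. 409.  10.] top [397. 375.  91.]
scanner side 0.57 [ 520. -279.   60.]
dock side 0.42 [638. -70.   4.]
spice_jar_1 side 0.8 [696. 342.  60.]
```

View pics/crop_s.png

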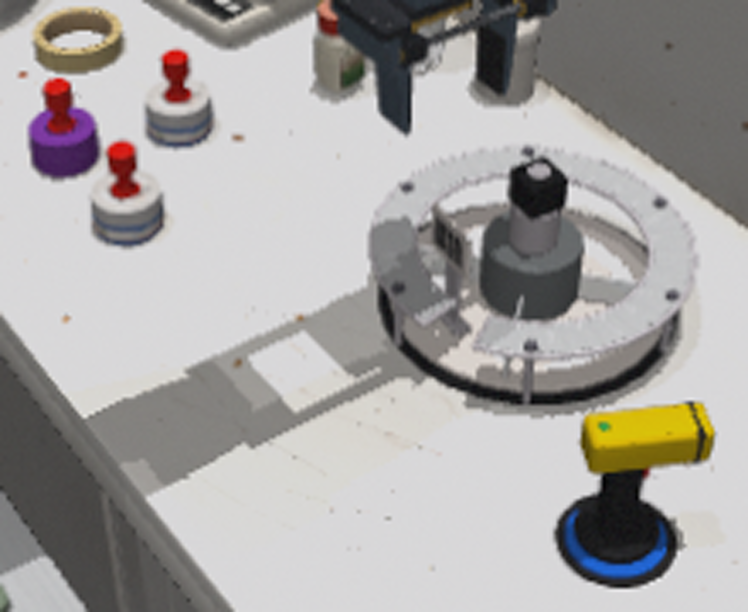

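The two white pots with blue bands are at crop px (127,195) and (179,100). The purple one at (63,130) is the look-alike, so it stays. The scanner's dock is at crop (618,540), with its nose to the right. All six bolts are visible.

```bash
python3 - <<'E'
from h import *
from scipy.optimize import least_squares
s=grab("scene");d=grab("side")
P=lambda p:np.array(p)/3.4+[150,130]-0.35
b=np.array([onz(s,P(p),70)[:2] for p in [(407,188),(528,152),(660,203),(671,296),(530,346),(399,288)]])
a=np.pi+np.array([-.5,-1.6,-2.6,2.6,1.6,.5])
for th0 in (0.37,):
    r=least_squares(lambda p:(p[:2]+p[3]*np.c_[np.cos(a+p[2]),np.sin(a+p[2])]-b).ravel(),[642,-48,.37,134]); print(r.x,r.cost)
c=np.array([642.3,-48.6]);th=.372
for p in [(450,237)]:
    w=onz(s,P(p),105)[:2]-c; print("label rel angle from gate",np.hypot(*w),np.arctan2(w[1],w[0])-np.pi-th)
print("knob corners z146",[onz(s,P(p),146).round(1)[:2]-c for p in [(511,178),(540,158),(567,180),(538,195)]])
print("head ends z122",[onz(s,P(p),122).round(1) for p in [(582,428),(600,415),(590,447),(712,405)]])
print("dock",onz(s,P((617,540)),4))
# refined pots: red knob head blob centres
for n,F,rs in (("scene",s,[(150,130,70,90)]),("side",d,[(220,240,110,100)])):
    hsv=cv2.cvtColor(F["color"],cv2.COLOR_RGB2HSV); m=((hsv[...,0]<8)|(hsv[...,0]>172))&(hsv[...,1]>170)&(hsv[...,2]>80)
    x,y,w,h=rs[0]; k=np.zeros_like(m);k[y:y+h,x:x+w]=m[y:y+h,x:x+w]
    N,L,S,C=cv2.connectedComponentsWithStats(k.astype(np.uint8))
    for i in range(1,N):
        if S[i,4]>15: 
            l,t,w,h=S[i,:4]; print(n,S[i],"head",onz(F,(l+w/2-.5,t+w/2.0-.5),79).round(1))
E
```

```text
[640.09015564 -52.22264274  -0.68137902 133.33882994] 120.04165733880419
label rel angle from gate 84.89748141815203 -0.4942461593163966
knob corners z146 [array([-25.5,   4.5]), array([13. , 12.2]), array([ 11.9, -24.8]), array([-21.7, -26.6])]
head ends z122 [array([ 490.9, -284.1,  122. ]), array([ 510.5, -281.8,  122. ]), array([ 483.2, -301.9,  122. ]), array([ 586. , -323.1,  122. ])]
dock [ 517.20792572 -312.2186259     4.        ]
scene [198 145   8  15  83] head [518.4 360.3  79. ]
scene [163 153   9  16  87] head [398.1 382.6  79. ]
scene [182 172   9  16  94] head [399.7 251.8  79. ]
side [291 261   9  16 101] head [397.1 249.8  79. ]
side [247 293   8  16 116] head [516.3 358.6  79. ]
side [292 301  11  17 134] head [397.3 382.4  79. ]
```

View pics/crop_d.png

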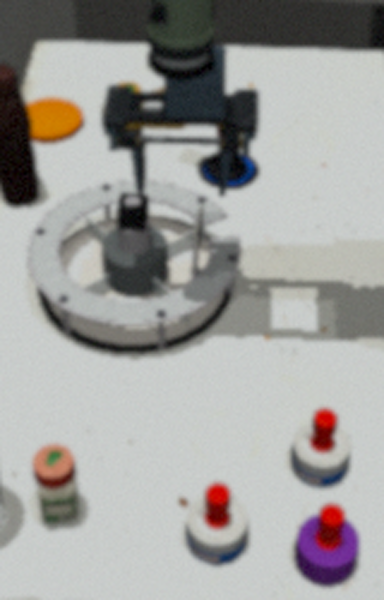

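Side crop: knobbed pots at crop (322,445) and (217,525), purple at (328,545), and the gate on the robot's side at about (235,235). I'll shift the arm for a clear view of the carousel.

>>> apply_moves(increments=[[1, 0.015, -0.03, 0.02, 0, 0, 0], [1, 0.015, -0.03, 0.02, 0, 0, 0], [1, 0.0, -0.03, 0.02, 0, 0, 0], [1, 0, -0.03, 0.02, 0, 0, 0], [1, 0, 0, 0, 0, 0, 0]])

```text
time_s: 2.27
ee_pos: [606.6, -125.4, 316.9]
ee_rot: [179.6, 0.3, 89.7]
force: [0.2, 0.3, 0.2]
gripper_width: 90.8
gripper_force: 0.0
```

```bash
python3 - <<'E'
from h import *
f=grab("wrist"); save(f,"w1.png",None,1.5)
s=grab("scene"); d=grab("side")
print(status.state()["ee_pos"])
from scipy.optimize import least_squares
P=lambda p:np.array(p)/3.4+[150,130]-0.35
b=np.array([onz(s,P(p),70)[:2] for p in [(399,288),(407,188),(528,152),(660,203),(671,296),(530,346)]])
a=np.pi+np.array([-.5,-1.6,-2.6,2.6,1.6,.5])
r=least_squares(lambda p:(p[:2]+p[3]*np.c_[np.cos(a+p[2]),np.sin(a+p[2])]-b).ravel(),[642,-48,.37,134]); print(r.x,r.cost)
save(d,"d1.png",(160,90,130,150),4)
E
```

```text
[ 604.75123452 -119.82882131  312.3190532 ]
[ 6.40030362e+02 -5.25961538e+01  3.65841508e-01  1.33488239e+02] 0.44361081765978777
```

View pics/w1.png

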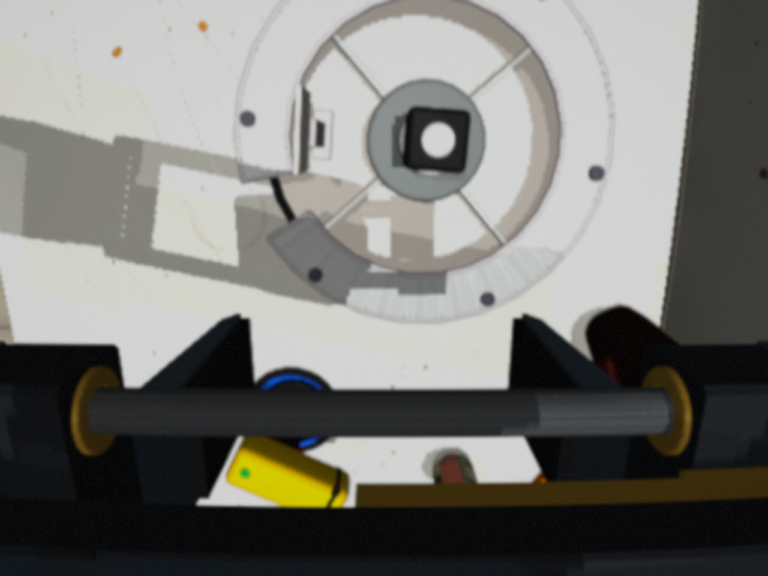

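Carousel clearly seen from above: knob top at about (437,139), label plate at (302,130), gate at (265,205), and the scanner head at (288,470) in the lower part.

```bash
python3 - <<'E'
from h import *
from scipy.optimize import least_squares
f=grab("wrist"); g=lambda p,z:onz(f,np.array(p)/1.5-.17,z)[:2]
b=np.array([g(p,70) for p in [(247,118),(596,173),(487,299),(315,274)]])
a=np.pi+np.array([-.5,2.6,1.6,.5])
r=least_squares(lambda p:(p[:2]+p[3]*np.c_[np.cos(a+p[2]),np.sin(a+p[2])]-b).ravel(),[642,-48,.37,134]); print(r.x,r.cost)
k=np.array([g(p,146) for p in [(407,108),(469,111),(466,172),(405,169)]]);print(k.round(1),k.mean(0))
e=np.diff(np.vstack([k,k[:1]]),axis=0);print(np.degrees(np.arctan2(e[:,1],e[:,0])),np.hypot(*e.T))
for p,z in [((302,87),128),((302,172),128)]: print(g(p,z))
for p,q in [((335,38),(382,97)),((529,48),(470,95)),((504,243),(460,193)),((325,228),(380,180))]:
    v=g(p,42)-g(q,42);print("fin",np.degrees(np.arctan2(v[1],v[0])))
print("dock",g((293,408),4),"head",[g(p,122) for p in [(245,437),(230,483),(347,470),(335,508)]])
E
```

```text
[ 6.36966497e+02 -4.12596404e+01  3.72684722e-01  1.31865835e+02] 0.1030810708910664
[[619.6 -23.8]
 [656.1 -25.3]
 [655.6 -60.8]
 [618.7 -59.1]] [637.51700485 -42.25238134]
[ -2.36624246 -90.84587919 177.42541089  88.6567975 ] [36.61989561 35.45125031 36.93029738 35.31010792]
[555.54052609  -9.75341527]
[553.86192799 -61.48168523]
fin 129.5171777312724
fin 38.49632623493227
fin -46.99558211728456
fin -139.37955941937736
dock [ 517.35000623 -293.81385334] head [array([ 502.19982062, -255.42246396]), array([ 487.18597773, -296.17023987]), array([ 578.30990853, -283.43638732]), array([ 568.18499824, -318.22794164])]
```

```bash
python3 - <<'E'
from h import *
f=grab("wrist"); print(status.state()["ee_pos"])
g=f["color"].mean(2); k=(g<60); N,L,S,C=cv2.connectedComponentsWithStats(k[60:125,240:330].astype(np.uint8))
print(S,C)
i=1+np.argmax(S[1:,4]); m=(L==i).astype(np.uint8); cnt=max(cv2.findContours(m,0,2)[0],key=cv2.contourArea)
r=cv2.minAreaRect(cnt); print(r); bx=cv2.boxPoints(r)+[240,60]; print([onz(f,p,146)[:2].round(1) for p in bx], onz(f,bx.mean(0),146))
E
```

```text
[ 604.49021118 -118.85926071  311.61175881]
[[   0    0   90   65 4627]
 [  32   20   47   44 1223]] [[41.85822347 29.43483899]
 [54.4946852  41.7048242 ]]
((54.80487823486328, 41.756103515625), (43.06829833984375, 41.963985443115234), 6.340191841125488)
[array([619.5, -65.3]), array([623.1, -28.9]), array([661.2, -32.7]), array([658.6, -69.4])] [640.55842055 -48.88213971 146.        ]
```

>>> apply_moves(increments=[[1, 0.018, 0.035, -0.005, 0, 0, -2], [1, 0.018, 0.0355, -0.005, 0, 0, -2], [1, 0, 0, -0.04, 0, 0, 0], [1, 0, 0, -0.04, 0, 0, 0], [1, 0, 0, -0.04, 0, 0, 0]])

```text
time_s: 2.93
ee_pos: [640.7, -47.1, 180.9]
ee_rot: [180.0, -0.0, 86.2]
force: [0.1, 0.4, -0.8]
gripper_width: 91.3
gripper_force: 0.0
```

>>> apply_moves(increments=[[1, 0, 0, -0.03, 0, 0, 0], [1, 0, 0, -0.025, 0, 0, 0], [1, 0, 0, 0, 0, 0, 0], [-1, 0, 0, 0, 0, 0, 0], [-1, 0, 0, 0, 0, 0, 0]], newtons=30)

```text
time_s: 3.35
ee_pos: [641.9, -48.8, 129.2]
ee_rot: [179.9, -0.0, 86.1]
force: [0.6, -0.5, 0.5]
gripper_width: 80.7
gripper_force: 0.0
```

>>> apply_moves(increments=[[-1, 0, 0, 0, 0, 0, 0], [-1, 0, 0, 0, 0, 0, 0], [-1, 0, 0, 0, 0, 0, 0]])

```text
time_s: 3.6
ee_pos: [641.8, -49.5, 129.5]
ee_rot: [179.8, 0.0, 86.0]
force: [-0.3, -0.8, -0.3]
gripper_width: 60.8
gripper_force: 0.0
```

>>> apply_moves(increments=[[-1, 0, 0, 0, 0, 0, 0], [-1, 0, 0, 0, 0, 0, 0], [-1, 0, 0, 0, 0, 0, 0], [-1, 0, 0, 0, 0, 0, 0], [-1, 0, 0, 0, 0, 0, 0]])

```text
time_s: 4.02
ee_pos: [642.5, -49.7, 128.4]
ee_rot: [179.8, 0.0, 86.0]
force: [4.7, 0.4, 0.6]
gripper_width: 41.6
gripper_force: 30.0
```

>>> apply_moves(increments=[[-1, 0, 0, 0, 0, 0, -6.5], [-1, 0, 0, 0, 0, 0, -6.5], [-1, 0, 0, 0, 0, 0, -6.5], [-1, 0, 0, 0, 0, 0, -6.5], [-1, 0, 0, 0, 0, 0, -6.5]])

```text
time_s: 4.43
ee_pos: [641.9, -49.5, 128.4]
ee_rot: [179.9, -0.1, 53.2]
force: [3.5, 0.3, 1.9]
gripper_width: 41.7
gripper_force: 30.0
```

>>> apply_moves(increments=[[-1, 0, 0, 0, 0, 0, -6.5], [-1, 0, 0, 0, 0, 0, -6.5], [-1, 0, 0, 0, 0, 0, -6.5], [-1, 0, 0, 0, 0, 0, -6.5], [-1, 0, 0, 0, 0, 0, -6.5]])

```text
time_s: 4.85
ee_pos: [641.6, -49.0, 128.4]
ee_rot: [-180.0, -0.1, 20.7]
force: [2.2, 1.6, 2.0]
gripper_width: 41.6
gripper_force: 30.0
```

>>> apply_moves(increments=[[-1, 0, 0, 0, 0, 0, 0], [-1, 0, 0, 0, 0, 0, 0]])

```text
time_s: 5.02
ee_pos: [641.6, -49.0, 128.3]
ee_rot: [-180.0, -0.1, 21.1]
force: [3.5, 1.9, 3.1]
gripper_width: 41.7
gripper_force: 30.0
```

>>> apply_moves(increments=[[1, 0, 0, 0, 0, 0, 0], [1, 0, 0, 0, 0, 0, 0], [1, 0, 0, 0.02, 0, 0, 0], [1, 0, 0, 0.04, 0, 0, 0], [1, 0, 0, 0.04, 0, 0, 0]])

```text
time_s: 5.43
ee_pos: [638.6, -49.8, 226.2]
ee_rot: [-179.8, 0.5, 21.1]
force: [1.2, -0.3, 0.5]
gripper_width: 71.9
gripper_force: 0.0
```

>>> apply_moves(increments=[[1, -0.01, -0.005, 0.035, 0, 0, 0], [1, -0.035, -0.014, 0.015, 0, 0, 0], [1, -0.035, -0.013, 0, 0, 0, 0], [1, 0, 0, 0, 0, 0, 0], [1, 0, 0, 0, 0, 0, 0]])

```text
time_s: 5.85
ee_pos: [558.6, -82.2, 277.7]
ee_rot: [-180.0, 0.1, 21.0]
force: [1.0, 0.7, 0.1]
gripper_width: 91.2
gripper_force: 0.0
```

```bash
python3 - <<'E'
from h import *
print(status.state()["ee_pos"]); f=grab("wrist"); save(f,"w2.png",None,1.5)
E
```

```text
[558.56208808 -82.15999642 277.72117086]
```

View pics/w2.png

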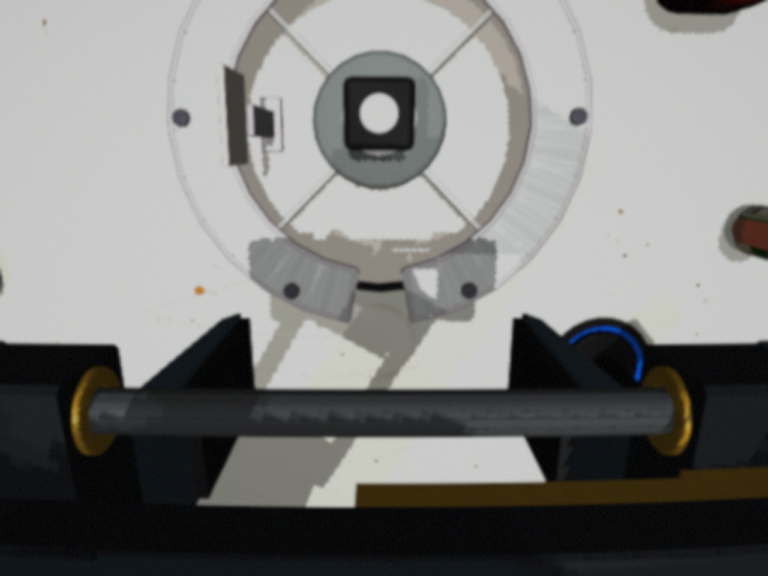

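The carousel is square to the view: an empty bay at the gate (slot centre about (380,290)), knob at (379,113), label a quarter turn left at (236,115).

```bash
python3 - <<'E'
from h import *
from scipy.optimize import least_squares
f=grab("wrist"); g=lambda p,z:onz(f,np.array(p)/1.5-.17,z)[:2]
b=np.array([g(p,70) for p in [(181,118),(578,117),(469,291),(292,291)]])
a=np.pi+np.array([-1.6,1.6,.5,-.5])
r=least_squares(lambda p:(p[:2]+p[3]*np.c_[np.cos(a+p[2]),np.sin(a+p[2])]-b).ravel(),[642,-48,.37,134]); print(r.x,r.cost, np.degrees(r.x[2]))
print("knob",g((379,113),146))
s=grab("scene");d=grab("side")
for n,F in (("scene",s),("side",d)):
  for t in finder.trace("pot_0",n): print(n,t["score"],t["rect"])
  x,y,w,h=(150,130,70,90) if n=="scene" else (220,240,110,100)
  hsv=cv2.cvtColor(F["color"],cv2.COLOR_RGB2HSV); m=((hsv[...,0]<8)|(hsv[...,0]>172))&(hsv[...,1]>170)&(hsv[...,2]>80)
  k=np.zeros_like(m);k[y:y+h,x:x+w]=m[y:y+h,x:x+w]
  N,L,S,C=cv2.connectedComponentsWithStats(k.astype(np.uint8))
  for i in range(1,N):
    if S[i,4]>15: l,t,w,h=S[i,:4]; print(n,S[i],"head",onz(F,(l+w/2-.5,t+w/2.0-.5),79).round(1))
E
```

```text
[ 6.44035152e+02 -4.92817127e+01  3.69786640e-01  1.33468050e+02] 0.12177918188697581 21.18721378684493
knob [644.4017123  -48.88182021]
scene 0.87 [195.0, 145.7, 16.9, 27.1]
scene 0.68 [157.2, 156.4, 23.3, 28.4]
scene 0.66 [175.9, 171.1, 22.2, 31.0]
scene [198 145   8  15  83] head [518.4 360.3  79. ]
scene [163 153   9  16  89] head [398.1 382.6  79. ]
scene [182 172   9  16  92] head [399.7 251.8  79. ]
side 0.79 [237.9, 292.1, 25.2, 32.9]
side 0.56 [282.5, 257.5, 24.7, 38.6]
side 0.56 [284.1, 298.1, 28.5, 32.5]
side [291 261   8  16 100] head [398.4 248.1  79. ]
side [247 292   8  17 117] head [516.4 355.5  79. ]
side [292 301  11  17 131] head [397.3 382.4  79. ]
```

>>> apply_moves(increments=[[1, -0.0233, 0.0303, -0.0045, 0, 0, 0], [1, -0.0233, 0.0303, -0.0045, 0, 0, 0], [1, -0.0233, 0.0303, -0.0045, 0, 0, 0], [1, -0.0233, 0.0303, -0.0045, 0, 0, 0], [1, -0.0233, 0.0303, -0.0045, 0, 0, 0]])

```text
time_s: 6.57
ee_pos: [443.7, 71.4, 254.7]
ee_rot: [-180.0, 0.0, 21.0]
force: [0.8, 0.8, 0.3]
gripper_width: 91.3
gripper_force: 0.0
```

>>> apply_moves(increments=[[1, -0.0233, 0.0303, -0.0045, 0, 0, 0], [1, -0.0233, 0.0303, -0.0045, 0, 0, 0], [1, -0.0233, 0.0303, -0.0045, 0, 0, 0], [1, -0.0233, 0.0303, -0.0045, 0, 0, 0], [1, -0.0233, 0.0303, -0.0045, 0, 0, 0]])

```text
time_s: 6.98
ee_pos: [327.0, 223.1, 232.6]
ee_rot: [180.0, -0.0, 21.0]
force: [0.7, 1.2, -0.6]
gripper_width: 91.2
gripper_force: 0.0
```

>>> apply_moves(increments=[[1, 0, 0, 0, 0, 0, 0], [1, 0, 0, 0, 0, 0, 0], [1, 0, 0, 0, 0, 0, 0]])

```text
time_s: 7.23
ee_pos: [328.5, 221.8, 232.7]
ee_rot: [180.0, 0.0, 21.1]
force: [0.1, -0.1, 0.1]
gripper_width: 91.3
gripper_force: 0.0
```

```bash
cat >> h.py <<'E'
def reds(F,z=79):
    hsv=cv2.cvtColor(F["color"],cv2.COLOR_RGB2HSV); m=((hsv[...,0]<8)|(hsv[...,0]>172))&(hsv[...,1]>150)&(hsv[...,2]>70)
    N,L,S,C=cv2.connectedComponentsWithStats(m.astype(np.uint8))
    return [(S[i].tolist(),onz(F,(S[i,0]+S[i,2]/2-.5,S[i,1]+min(S[i,2:4])/2-.5),91).round(1),onz(F,C[i],85).round(1)) for i in range(1,N) if S[i,4]>60]
E
python3 - <<'E'
from h import *
print(status.state()["ee_pos"]); f=grab("wrist"); save(f,"w3.png")
for r in reds(f): print(r)
E
```

```text
[328.45189301 221.77286274 232.7406718 ]
([83, 24, 33, 34, 868], array([395.8, 381.5,  91. ]), array([395.8, 383.9,  85. ]))
([112, 33, 22, 31, 294], array([399.8, 362.4,  91. ]), array([395.8, 361.1,  85. ]))
([232, 79, 31, 32, 785], array([398. , 253.9,  91. ]), array([397.6, 253.6,  85. ]))
```

View pics/w3.png

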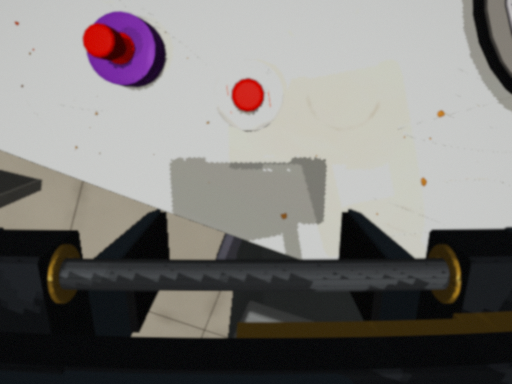

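The white/blue pot's red knob is at (248,95), the purple look-alike at (122,48). I'm gripping the white one.

>>> apply_moves(increments=[[1, 0.035, 0.015, 0, 0, 0, 0], [1, 0.0345, 0.0155, -0.005, 0, 0, 0], [1, 0, 0, -0.04, 0, 0, 0], [0, 0, 0, -0.04, 0, 0, 0], [0, 0, 0, -0.035, 0, 0, 0]])

```text
time_s: 7.7
ee_pos: [399.2, 250.6, 111.0]
ee_rot: [180.0, -0.0, 20.8]
force: [0.6, -0.0, -0.6]
gripper_width: 80.9
gripper_force: 0.0
```

>>> apply_moves(increments=[[0, 0, 0, -0.028, 0, 0, 0], [0, 0, 0, 0, 0, 0, 0], [-1, 0, 0, 0, 0, 0, 0], [-1, 0, 0, 0, 0, 0, 0], [-1, 0, 0, 0, 0, 0, 0]], newtons=25)

```text
time_s: 8.12
ee_pos: [399.4, 252.5, 86.8]
ee_rot: [-180.0, -0.3, 20.9]
force: [-0.2, -0.3, -0.8]
gripper_width: 47.8
gripper_force: 0.0
```

>>> apply_moves(increments=[[-1, 0, 0, 0, 0, 0, 0], [-1, 0, 0, 0, 0, 0, 0], [-1, 0, 0, 0, 0, 0, 0], [-1, 0, 0, 0, 0, 0, 0]])

```text
time_s: 8.45
ee_pos: [398.0, 252.5, 85.7]
ee_rot: [-180.0, -0.1, 21.0]
force: [0.2, 0.0, 3.4]
gripper_width: 27.1
gripper_force: 25.0
```

>>> apply_moves(increments=[[-1, 0, 0, 0.02, 0, 0, 0], [-1, 0, 0, 0.02, 0, 0, 0], [-1, 0.004, -0.03, 0, 0, 0, 0], [-1, 0.004, -0.037, 0, 0, 0, 0], [-1, 0.004, -0.037, 0, 0, 0, 0]])

```text
time_s: 8.87
ee_pos: [409.5, 147.4, 125.2]
ee_rot: [180.0, -0.1, 21.2]
force: [0.7, 0.1, -0.2]
gripper_width: 27.1
gripper_force: 25.0
```

>>> apply_moves(increments=[[-1, 0.004, -0.037, 0, 0, 0, 0], [-1, 0.004, -0.037, 0, 0, 0, 0], [-1, 0.004, -0.037, 0, 0, 0, 0], [-1, 0.004, -0.037, 0, 0, 0, 0], [-1, 0.004, -0.037, 0, 0, 0, 0]])

```text
time_s: 9.28
ee_pos: [429.1, -38.7, 124.9]
ee_rot: [180.0, -0.0, 21.0]
force: [0.8, 1.1, -1.6]
gripper_width: 27.5
gripper_force: 25.0
```

>>> apply_moves(increments=[[-1, 0.006, -0.037, 0, 0, 0, 0], [-1, 0.006, -0.037, 0, 0, 0, 0], [-1, 0, -0.015, -0.01, 0, 0, 0], [-1, 0, 0, -0.015, 0, 0, 0], [-1, 0, 0, 0, 0, 0, 0]])

```text
time_s: 9.7
ee_pos: [439.6, -126.6, 97.8]
ee_rot: [-179.8, 0.2, 20.9]
force: [-0.8, 0.4, -1.6]
gripper_width: 27.1
gripper_force: 25.0
```

```bash
python3 - <<'E'
from h import *
st=status.state();print(st["ee_pos"],st["ee_rot"],st["gripper_width"]); s=grab("scene"); save(s,"s4.png",(200,130,180,140),4)
for r in reds(s)+reds(grab("side")): print(r)
E
```

```text
[ 439.6121737  -126.55699535   97.76632153] [-179.82422723    0.23730172   20.87011948] 27.0683126679094
([198, 145, 8, 15, 85], array([510. , 344.1,  91. ]), array([504.4, 336. ,  85. ]))
([163, 153, 9, 16, 95], array([391.2, 366. ,  91. ]), array([385.3, 356.4,  85. ]))
([466, 194, 46, 72, 1848], array([1023.3, -439.9,   91. ]), array([1013.5, -462.4,   85. ]))
([388, 214, 14, 8, 66], array([ 783. , -273.7,   91. ]), array([ 788.1, -270. ,   85. ]))
([262, 231, 10, 20, 120], array([ 442.1, -122.3,   91. ]), array([ 432.1, -132.9,   85. ]))
([355, 100, 38, 91, 1339], array([  54.5, -490.4,   91. ]), array([  59.4, -349.9,   85. ]))
([443, 120, 9, 38, 182], array([-236.6, -472.2,   91. ]), array([-212.8, -404. ,   85. ]))
([246, 292, 9, 17, 128], array([517.6, 365.5,  91. ]), array([516.5, 374.3,  85. ]))
([292, 301, 11, 17, 134], array([398.7, 390.4,  91. ]), array([397.7, 395.3,  85. ]))
```

View pics/s4.png

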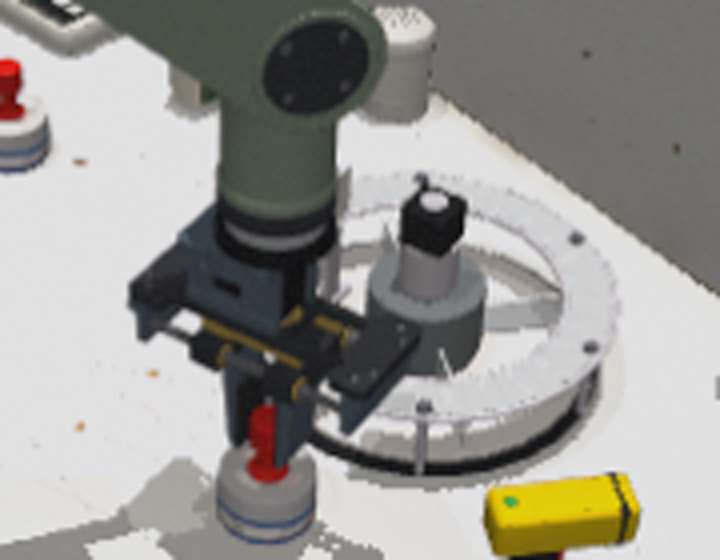

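The pot is held upright at crop (266,495), in front of the gate. I'm bringing it in.

>>> apply_moves(increments=[[-1, 0.0005, -0.0013, 0.004, 0, 0, 0], [-1, 0.025, 0.0097, 0, 0, 0, 0], [-1, 0.025, 0.0097, 0, 0, 0, 0], [-1, 0.025, 0.0097, 0, 0, 0, 0], [-1, 0, 0, 0, 0, 0, 0]])

```text
time_s: 10.22
ee_pos: [522.4, -96.3, 105.3]
ee_rot: [179.8, -0.4, 21.2]
force: [1.6, -0.4, -1.7]
gripper_width: 27.3
gripper_force: 25.0
```

>>> apply_moves(increments=[[-1, 0.024, 0.0092, 0, 0, 0, 0], [-1, 0.0237, 0.0093, 0, 0, 0, 0], [-1, 0, 0, 0, 0, 0, 0], [-1, 0, 0, -0.003, 0, 0, 0], [-1, 0, 0, 0, 0, 0, 0]])

```text
time_s: 10.63
ee_pos: [563.4, -79.4, 100.6]
ee_rot: [-180.0, 0.1, 21.1]
force: [0.1, 0.8, -0.8]
gripper_width: 27.3
gripper_force: 25.0
```

>>> apply_moves(increments=[[-1, 0, 0, -0.0015, 0, 0, 0], [-1, 0, 0, -0.0015, 0, 0, 0], [0, 0, 0, 0, 0, 0, 0], [0, 0, 0, 0, 0, 0, 0], [0, 0, 0, 0, 0, 0, 0]])

```text
time_s: 11.05
ee_pos: [564.7, -79.9, 98.1]
ee_rot: [180.0, -0.0, 21.0]
force: [0.7, 0.1, -0.3]
gripper_width: 43.8
gripper_force: 0.0
```

>>> apply_moves(increments=[[0.3, 0, 0, 0, 0, 0, 0], [0.3, 0, 0, 0.03, 0, 0, 0], [0.3, 0, 0, 0.04, 0, 0, 0], [1, 0, 0, 0.04, 0, 0, 0], [1, 0, 0, 0.04, 0, 0, 0]])

```text
time_s: 11.47
ee_pos: [564.3, -79.7, 249.5]
ee_rot: [-180.0, 0.0, 21.0]
force: [0.6, -0.5, 0.4]
gripper_width: 69.7
gripper_force: 0.0
```

>>> apply_moves(increments=[[1, -0.01, -0.002, 0.02, 0, 0, 0], [1, 0, 0, 0, 0, 0, 0], [1, 0, 0, 0, 0, 0, 0]])

```text
time_s: 11.72
ee_pos: [554.9, -81.9, 269.1]
ee_rot: [179.9, -0.2, 21.0]
force: [1.0, 0.4, -0.4]
gripper_width: 89.7
gripper_force: 0.0
```

```bash
python3 - <<'E'
from h import *
st=status.state();print(st["ee_pos"],st["ee_rot"],st["gripper_width"]); s=grab("wrist"); save(s,"w5.png")
for r in reds(s,91): print(r, onz(s,np.array(r[0][:2])+np.array(r[0][2:4])/2,103)[:2])
E
```

```text
[554.92608659 -81.85011411 269.09044656] [ 1.79904678e+02 -1.55416761e-01  2.09844676e+01] 89.66124502223877
([499, 148, 13, 17, 166], array([ 667.3, -310.2,   91. ]), array([ 667.1, -316.4,   85. ])) [ 663.6733573  -302.76415333]
([241, 150, 27, 34, 751], array([567.2, -78.3,  91. ]), array([562.7, -80. ,  85. ])) [565.79245037 -79.31816791]
```

View pics/w5.png

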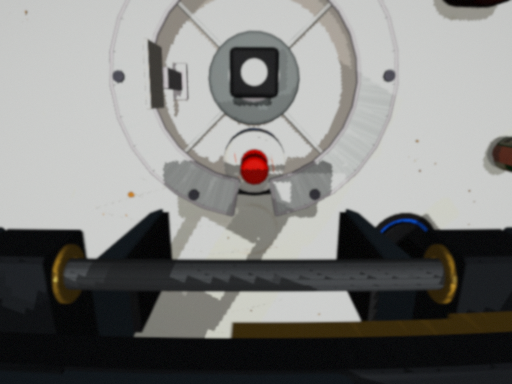

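Pot 1 stands in the bay at the gate: knob at (254,167), pot rim visible inside the ring. Next I regrip the turning knob at +90° yaw and turn −90°.

>>> apply_moves(increments=[[1, 0.02, 0.008, -0.01, 0, 0, 7], [1, 0.02, 0.008, -0.01, 0, 0, 7], [1, 0.02, 0.008, -0.01, 0, 0, 7], [1, 0.02, 0.008, -0.01, 0, 0, 7], [1, 0.0076, 0.0006, -0.01, 0, 0, 7]])

```text
time_s: 12.18
ee_pos: [643.7, -47.5, 214.0]
ee_rot: [-179.8, 0.0, 56.4]
force: [-0.2, -0.3, -0.0]
gripper_width: 90.8
gripper_force: 0.0
```

>>> apply_moves(increments=[[1, 0, 0, 0, 0, 0, 7], [1, 0, 0, 0, 0, 0, 7], [1, 0, 0, 0, 0, 0, 7], [1, 0, 0, 0, 0, 0, 7], [0.4, 0, 0, 0, 0, 0, 7]])

```text
time_s: 12.6
ee_pos: [641.5, -48.9, 214.7]
ee_rot: [-179.7, -0.0, 91.4]
force: [0.5, -1.0, 0.5]
gripper_width: 87.0
gripper_force: 0.0
```

>>> apply_moves(increments=[[0.4, 0, 0, 0, 0, 0, 7], [0.4, 0, 0, 0, 0, 0, 7], [0.4, 0, 0, 0, 0, 0, 6.2], [0.4, 0, 0, 0, 0, 0, 0], [0.4, 0, 0, 0, 0, 0, 0]])

```text
time_s: 13.02
ee_pos: [641.7, -48.9, 215.6]
ee_rot: [-179.8, -0.1, 111.0]
force: [1.1, -0.2, 0.6]
gripper_width: 63.7
gripper_force: 0.0
```

>>> apply_moves(increments=[[0.4, 0, 0, -0.035, 0, 0, 0], [0.4, 0, 0, -0.035, 0, 0, 0], [0.4, 0, 0, -0.016, 0, 0, 0], [-1, 0, 0, 0, 0, 0, 0], [-1, 0, 0, 0, 0, 0, 0]], newtons=30)

```text
time_s: 13.43
ee_pos: [641.8, -49.0, 130.5]
ee_rot: [-179.9, -0.1, 111.1]
force: [0.8, 0.9, 1.2]
gripper_width: 53.3
gripper_force: 0.0
```

>>> apply_moves(increments=[[-1, 0, 0, 0, 0, 0, 0], [-1, 0, 0, 0, 0, 0, 0], [-1, 0, 0, 0, 0, 0, 0], [-1, 0, 0, 0, 0, 0, 0], [-1, 0, 0, 0, 0, 0, 0]])

```text
time_s: 13.85
ee_pos: [643.1, -49.3, 133.6]
ee_rot: [179.9, 0.1, 111.2]
force: [-0.6, -0.7, 5.9]
gripper_width: 37.9
gripper_force: 29.9
```

>>> apply_moves(increments=[[-1, 0, 0, 0, 0, 0, -4], [-1, 0, 0, 0, 0, 0, -6], [-1, 0, 0, 0, 0, 0, -6], [-1, 0, 0, 0, 0, 0, -6], [-1, 0, 0, 0, 0, 0, -6]])

```text
time_s: 14.27
ee_pos: [642.7, -49.3, 133.6]
ee_rot: [179.9, 0.0, 82.9]
force: [-2.1, -1.3, 6.4]
gripper_width: 38.1
gripper_force: 30.0
```

>>> apply_moves(increments=[[-1, 0, 0, 0, 0, 0, -6], [-1, 0, 0, 0, 0, 0, -6], [-1, 0, 0, 0, 0, 0, -6], [-1, 0, 0, 0, 0, 0, -6], [-1, 0, 0, 0, 0, 0, -6]])

```text
time_s: 14.68
ee_pos: [642.3, -49.2, 133.6]
ee_rot: [179.9, -0.0, 52.9]
force: [-4.1, 0.1, 7.9]
gripper_width: 37.7
gripper_force: 30.0
```

>>> apply_moves(increments=[[-1, 0, 0, 0, 0, 0, -6], [-1, 0, 0, 0, 0, 0, -6], [-1, 0, 0, 0, 0, 0, -6], [-1, 0, 0, 0, 0, 0, -6], [-1, 0, 0, 0, 0, 0, -6]])

```text
time_s: 15.1
ee_pos: [641.9, -48.8, 133.5]
ee_rot: [180.0, -0.0, 22.9]
force: [-3.6, 1.6, 8.3]
gripper_width: 38.0
gripper_force: 30.0
```

>>> apply_moves(increments=[[-1, 0, 0, 0, 0, 0, -2], [-1, 0, 0, 0, 0, 0, 0], [1, 0, 0, 0, 0, 0, 0], [1, 0, 0, 0, 0, 0, 0], [1, 0, 0, 0, 0, 0, 0]])

```text
time_s: 15.52
ee_pos: [642.4, -49.0, 131.7]
ee_rot: [180.0, -0.0, 21.2]
force: [-0.9, -0.4, 0.1]
gripper_width: 55.1
gripper_force: 0.0
```

>>> apply_moves(increments=[[1, 0, 0, 0.03, 0, 0, 0], [1, 0, 0, 0.04, 0, 0, 0], [1, -0.01, -0.005, 0.035, 0, 0, 0], [1, -0.035, -0.014, 0.025, 0, 0, 0], [1, -0.035, -0.013, 0, 0, 0, 0]])

```text
time_s: 15.93
ee_pos: [568.1, -80.4, 264.9]
ee_rot: [179.7, -0.6, 21.3]
force: [-0.1, -0.6, 0.7]
gripper_width: 88.1
gripper_force: 0.0
```

```bash
python3 - <<'E'
from h import *
st=status.state();print(st["ee_pos"],st["ee_rot"],st["gripper_width"],st["qpos"]); s=grab("wrist"); save(s,"w6.png")
for n in("scene","side"):
  for r in reds(grab(n)): print(n,r[0],r[1])
E
```

```text
[568.07931576 -80.43139208 264.94452129] [179.66383002  -0.57453962  21.28152786] 88.11465445098933 [-9.20815116e+00  1.68273119e+01  8.71212332e+01  1.87970526e-03
  7.53857981e+01  5.95115428e+01]
scene [198, 145, 8, 15, 85] [510.  344.1  91. ]
scene [163, 153, 9, 16, 95] [391.2 366.   91. ]
scene [278, 181, 9, 16, 110] [610.5  29.4  91. ]
scene [465, 194, 47, 72, 1877] [1020.  -440.3   91. ]
scene [388, 214, 14, 8, 62] [ 783.  -273.7   91. ]
scene [494, 257, 18, 32, 111] [ 883.1 -581.3   91. ]
side [355, 100, 44, 91, 1712] [  46.3 -469.4   91. ]
side [219, 199, 9, 14, 88] [612.4  25.   91. ]
side [246, 292, 9, 18, 127] [517.6 365.5  91. ]
side [292, 301, 11, 17, 134] [398.7 390.4  91. ]
```

View pics/w6.png

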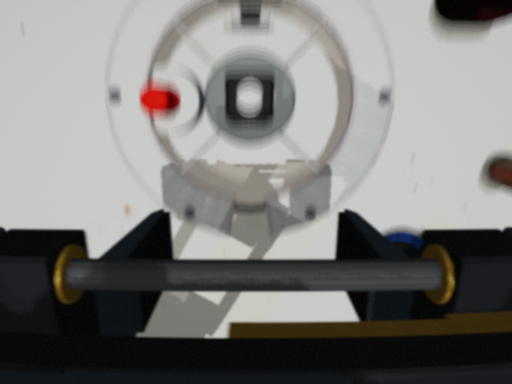

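Pot 1 has ridden to the left at (160,100). The label is at the far side at (250,12) and an empty bay is at the gate. Next is the second pot.

>>> apply_moves(increments=[[1, -0.011, 0.0373, -0.003, 0, 0, 0], [1, -0.011, 0.0373, -0.003, 0, 0, 0], [1, -0.011, 0.0373, -0.003, 0, 0, 0], [1, -0.011, 0.0373, -0.003, 0, 0, 0], [1, -0.011, 0.0373, -0.003, 0, 0, 0]])

```text
time_s: 16.5
ee_pos: [510.3, 108.6, 244.0]
ee_rot: [-180.0, -0.0, 21.2]
force: [0.3, 0.2, 0.0]
gripper_width: 91.1
gripper_force: 0.0
```

>>> apply_moves(increments=[[1, -0.011, 0.0373, -0.003, 0, 0, 0], [1, -0.011, 0.0373, -0.003, 0, 0, 0], [1, -0.011, 0.0373, -0.003, 0, 0, 0], [1, -0.011, 0.0373, -0.003, 0, 0, 0], [1, -0.011, 0.0373, -0.003, 0, 0, 0]])

```text
time_s: 16.92
ee_pos: [454.8, 295.8, 228.9]
ee_rot: [-180.0, 0.0, 21.2]
force: [1.0, 0.2, 0.2]
gripper_width: 91.1
gripper_force: 0.0
```

>>> apply_moves(increments=[[1, -0.01, 0.037, 0, 0, 0, 0], [1, 0, 0, 0, 0, 0, 0], [1, 0, 0, 0, 0, 0, 0], [1, 0, 0, 0, 0, 0, 0]])

```text
time_s: 17.25
ee_pos: [445.3, 330.3, 229.0]
ee_rot: [180.0, 0.1, 21.3]
force: [-0.7, 0.2, -0.1]
gripper_width: 91.3
gripper_force: 0.0
```

```bash
python3 - <<'E'
from h import *
print(status.state()["ee_pos"],status.state()["ee_rot"]); f=grab("wrist"); save(f,"w7.png",(60,0,300,200),2)
for r in reds(f): print(r)
E
```

```text
[445.32864258 330.33303757 229.02722447] [1.79955898e+02 5.36187131e-02 2.12521032e+01]
([234, 76, 31, 33, 814], array([517.4, 361.9,  91. ]), array([516.7, 361.7,  85. ]))
([176, 187, 25, 22, 219], array([414.2, 379.3,  91. ]), array([415.9, 378.6,  85. ]))
([165, 199, 29, 29, 630], array([397.7, 382.3,  91. ]), array([395.3, 383.2,  85. ]))
```

View pics/w7.png

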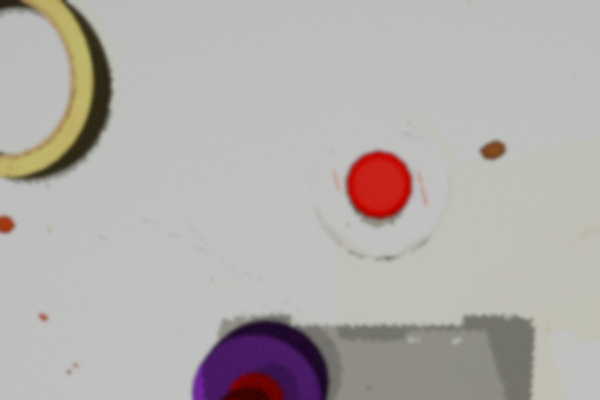

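The white pot's knob is at crop (379,185), centred. The purple one is at lower left and stays.

>>> apply_moves(increments=[[1, 0.036, 0.0155, 0, 0, 0, 0], [1, 0.036, 0.015, -0.005, 0, 0, 0], [1, 0, 0, -0.04, 0, 0, 0], [0, 0, 0, -0.04, 0, 0, 0], [0, 0, 0, -0.033, 0, 0, 0]])

```text
time_s: 17.72
ee_pos: [518.1, 358.6, 109.5]
ee_rot: [180.0, 0.1, 21.0]
force: [0.1, 0.1, -0.3]
gripper_width: 80.8
gripper_force: 0.0
```

>>> apply_moves(increments=[[0, 0, 0, -0.026, 0, 0, 0], [0, 0, 0, 0, 0, 0, 0], [-1, 0, 0, 0, 0, 0, 0], [-1, 0, 0, 0, 0, 0, 0], [-1, 0, 0, 0, 0, 0, 0]], newtons=25)

```text
time_s: 18.13
ee_pos: [518.8, 361.0, 88.5]
ee_rot: [-179.9, -0.3, 21.2]
force: [0.3, 0.3, 0.6]
gripper_width: 47.4
gripper_force: 0.0
```

>>> apply_moves(increments=[[-1, 0, 0, 0, 0, 0, 0], [-1, 0, 0, 0, 0, 0, 0], [-1, 0, 0, 0, 0, 0, 0], [-1, 0, 0, 0, 0, 0, 0], [-1, 0, 0, 0, 0, 0, 0]])

```text
time_s: 18.55
ee_pos: [517.5, 361.1, 86.9]
ee_rot: [-180.0, -0.1, 21.2]
force: [-1.2, 1.1, 4.7]
gripper_width: 26.8
gripper_force: 25.0
```

>>> apply_moves(increments=[[-1, 0, 0, 0.02, 0, 0, 0], [-1, 0, 0, 0.02, 0, 0, 0], [-1, -0.011, -0.0375, 0, 0, 0, 0], [-1, -0.011, -0.0375, 0, 0, 0, 0], [-1, -0.011, -0.0375, 0, 0, 0, 0]])

```text
time_s: 18.97
ee_pos: [483.2, 247.0, 125.5]
ee_rot: [180.0, 0.0, 21.3]
force: [-1.0, -1.1, -1.4]
gripper_width: 27.2
gripper_force: 25.0
```

>>> apply_moves(increments=[[-1, -0.011, -0.0375, 0, 0, 0, 0], [-1, -0.011, -0.0375, 0, 0, 0, 0], [-1, -0.011, -0.0375, 0, 0, 0, 0], [-1, -0.0115, -0.0375, 0, 0, 0, 0], [-1, 0, -0.0375, 0, 0, 0, 0]])

```text
time_s: 19.38
ee_pos: [436.1, 58.9, 125.3]
ee_rot: [-180.0, 0.2, 21.3]
force: [0.9, -0.0, -0.7]
gripper_width: 26.9
gripper_force: 25.0
```

>>> apply_moves(increments=[[-1, 0, -0.0375, 0, 0, 0, 0], [-1, 0, -0.0375, 0, 0, 0, 0], [-1, 0, -0.0375, 0, 0, 0, 0], [-1, 0, -0.0375, 0, 0, 0, 0], [-1, 0, -0.038, 0, 0, 0, 0]])

```text
time_s: 19.8
ee_pos: [438.8, -129.2, 125.7]
ee_rot: [-180.0, 0.0, 21.2]
force: [0.9, 0.9, -1.7]
gripper_width: 27.2
gripper_force: 25.0
```

>>> apply_moves(increments=[[-1, 0, 0, -0.01, 0, 0, 0], [-1, 0, 0, -0.013, 0, 0, 0], [-1, 0, 0, 0, 0, 0, 0], [-1, 0, 0, 0, 0, 0, 0]])

```text
time_s: 20.13
ee_pos: [438.7, -127.4, 102.2]
ee_rot: [-179.9, 0.1, 21.2]
force: [0.7, -0.1, -0.4]
gripper_width: 27.4
gripper_force: 25.0
```

```bash
python3 - <<'E'
from h import *
st=status.state();print(st["ee_pos"],st["ee_rot"],st["gripper_width"]); s=grab("scene"); save(s,"s8.png",(200,130,180,140),4)
E
```

```text
[ 438.70733216 -127.35485965  102.20982057] [-1.79917556e+02  1.15543785e-01  2.11892266e+01] 27.359583881496594
```

View pics/s8.png

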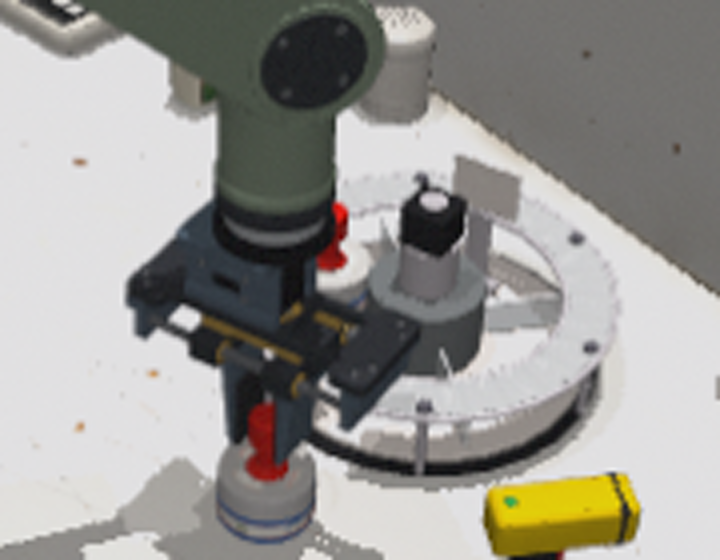

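Pot 2 is held upright at crop (266,495); pot 1 sits inside at (335,265). I'm inserting pot 2.

>>> apply_moves(increments=[[-1, 0.0004, -0.0009, 0, 0, 0, 0], [-1, 0.025, 0.0097, 0, 0, 0, 0], [-1, 0.025, 0.0097, 0, 0, 0, 0], [-1, 0.025, 0.0097, 0, 0, 0, 0], [-1, 0, 0, 0, 0, 0, 0]])

```text
time_s: 20.6
ee_pos: [520.7, -97.9, 104.0]
ee_rot: [179.8, -0.4, 21.4]
force: [0.3, -0.3, -1.2]
gripper_width: 27.1
gripper_force: 25.0
```

>>> apply_moves(increments=[[-1, 0.0245, 0.0094, 0, 0, 0, 0], [-1, 0.0242, 0.0095, 0, 0, 0, 0], [-1, 0, 0, 0, 0, 0, 0], [-1, 0, 0, 0, 0, 0, 0], [-1, 0, 0, 0, 0, 0, 0]])

```text
time_s: 21.02
ee_pos: [562.7, -80.2, 102.8]
ee_rot: [-180.0, 0.1, 21.3]
force: [-0.6, 0.5, -1.4]
gripper_width: 26.9
gripper_force: 25.0
```

>>> apply_moves(increments=[[-1, 0, 0, -0.0015, 0, 0, 0], [-1, 0, 0, -0.0015, 0, 0, 0], [0, 0, 0, 0, 0, 0, 0], [0, 0, 0, 0, 0, 0, 0], [0, 0, 0, 0, 0, 0, 0]])

```text
time_s: 21.43
ee_pos: [563.6, -80.6, 100.1]
ee_rot: [180.0, -0.0, 21.2]
force: [0.1, -1.4, -0.0]
gripper_width: 43.6
gripper_force: 0.0
```

>>> apply_moves(increments=[[0.3, 0, 0, 0, 0, 0, 0], [0.3, 0, 0, 0.03, 0, 0, 0], [0.3, 0, 0, 0.04, 0, 0, 0], [1, 0, 0, 0.04, 0, 0, 0], [1, 0, 0, 0.04, 0, 0, 0]])

```text
time_s: 21.85
ee_pos: [563.3, -80.4, 251.6]
ee_rot: [-180.0, 0.0, 21.2]
force: [0.2, -0.3, -0.2]
gripper_width: 69.5
gripper_force: 0.0
```

>>> apply_moves(increments=[[1, -0.01, -0.002, 0.02, 0, 0, 0], [1, 0, 0, 0, 0, 0, 0], [1, 0, 0, 0, 0, 0, 0]])

```text
time_s: 22.1
ee_pos: [553.9, -82.5, 271.2]
ee_rot: [179.9, -0.2, 21.2]
force: [0.3, -0.1, -1.2]
gripper_width: 89.2
gripper_force: 0.0
```

```bash
python3 - <<'E'
from h import *
st=status.state();print(st["ee_pos"],st["ee_rot"],st["gripper_width"]); s=grab("wrist"); save(s,"w9.png")
for r in reds(s,91): 
  p=onz(s,np.array(r[0][:2])+np.array(r[0][2:4])/2-.5,97)[:2]; print(r[0], p, np.hypot(*(p-[642.5,-49.3])))
E
```

```text
[553.86362294 -82.51372366 271.1661115 ] [ 1.79902757e+02 -1.58157783e-01  2.11857399e+01] 89.17445882325437
[145, 62, 39, 32, 895] [610.90642076  26.30811012] 81.94352057680246
[498, 147, 14, 17, 189] [ 665.39814737 -307.52073419] 259.23401150016076
[240, 149, 28, 34, 737] [564.35782349 -79.1431214 ] 83.64694642027611
```

View pics/w9.png

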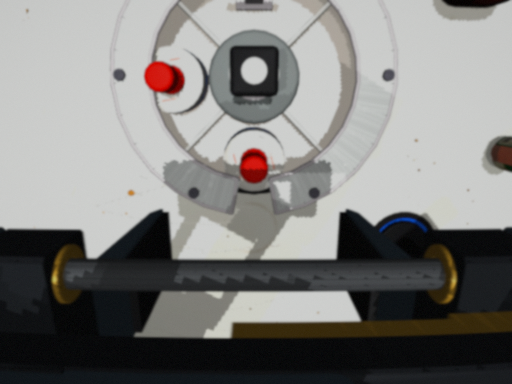

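Both pots stand in their bays: knobs at (160,77) and (254,165), about 83 mm from the axis. My picture views are used up, so I continue numerically. Next I turn the label to the gate (+180°).

>>> apply_moves(increments=[[0.4, 0.035, 0.013, 0, 0, 0, 0], [0.4, 0.035, 0.013, -0.01, 0, 0, 0], [0.4, 0.0185, 0.0072, -0.03, 0, 0, 0], [0.4, 0, 0, -0.02, 0, 0, 0], [0.4, 0, 0, -0.02, 0, 0, 0]], newtons=30)

```text
time_s: 22.57
ee_pos: [641.8, -48.3, 184.9]
ee_rot: [-179.8, 0.3, 21.3]
force: [-1.1, -0.1, -0.3]
gripper_width: 64.2
gripper_force: 0.0
```

>>> apply_moves(increments=[[0.4, 0, 0, -0.03, 0, 0, 0], [0.4, 0, 0, -0.03, 0, 0, 0], [-1, 0, 0, 0, 0, 0, 0], [-1, 0, 0, 0, 0, 0, 0], [-1, 0, 0, 0, 0, 0, 0]])

```text
time_s: 22.98
ee_pos: [642.7, -49.2, 130.1]
ee_rot: [180.0, -0.0, 21.2]
force: [-0.1, 0.1, 1.2]
gripper_width: 46.7
gripper_force: 0.0
```

>>> apply_moves(increments=[[-1, 0, 0, 0, 0, 0, 0], [-1, 0, 0, 0, 0, 0, 0], [-1, 0, 0, 0, 0, 0, 0], [-1, 0, 0, 0, 0, 0, 0], [-1, 0, 0, 0, 0, 0, 0]])

```text
time_s: 23.4
ee_pos: [642.9, -48.5, 131.6]
ee_rot: [180.0, -0.2, 21.2]
force: [-0.6, 4.6, 5.6]
gripper_width: 37.8
gripper_force: 30.0
```

>>> apply_moves(increments=[[-1, 0, 0, 0, 0, 0, 5], [-1, 0, 0, 0, 0, 0, 7], [-1, 0, 0, 0, 0, 0, 7], [-1, 0, 0, 0, 0, 0, 7], [-1, 0, 0, 0, 0, 0, 7]])

```text
time_s: 23.82
ee_pos: [642.9, -48.4, 131.5]
ee_rot: [179.9, -0.2, 54.5]
force: [1.7, 4.4, 6.2]
gripper_width: 38.0
gripper_force: 30.0
```

>>> apply_moves(increments=[[-1, 0, 0, 0, 0, 0, 7], [-1, 0, 0, 0, 0, 0, 7], [-1, 0, 0, 0, 0, 0, 7], [-1, 0, 0, 0, 0, 0, 7], [-1, 0, 0, 0, 0, 0, 7]])

```text
time_s: 24.23
ee_pos: [642.7, -48.4, 131.5]
ee_rot: [179.9, -0.1, 89.5]
force: [1.8, 4.6, 7.4]
gripper_width: 37.8
gripper_force: 30.0
```

>>> apply_moves(increments=[[-1, 0, 0, 0, 0, 0, 7], [-1, 0, 0, 0, 0, 0, 7], [-1, 0, 0, 0, 0, 0, 7], [-1, 0, 0, 0, 0, 0, 7], [-1, 0, 0, 0, 0, 0, 7]])

```text
time_s: 24.65
ee_pos: [642.7, -48.4, 131.5]
ee_rot: [179.9, 0.0, 124.5]
force: [0.2, 4.9, 6.4]
gripper_width: 38.2
gripper_force: 30.0
```

>>> apply_moves(increments=[[-1, 0, 0, 0, 0, 0, 7], [-1, 0, 0, 0, 0, 0, 7], [-1, 0, 0, 0, 0, 0, 7], [-1, 0, 0, 0, 0, 0, 7], [-1, 0, 0, 0, 0, 0, 7]])

```text
time_s: 25.07
ee_pos: [642.6, -48.4, 131.5]
ee_rot: [179.9, 0.1, 159.5]
force: [0.1, 4.9, 6.2]
gripper_width: 37.9
gripper_force: 30.0
```

>>> apply_moves(increments=[[-1, 0, 0, 0, 0, 0, 7], [-1, 0, 0, 0, 0, 0, 7], [-1, 0, 0, 0, 0, 0, 7], [-1, 0, 0, 0, 0, 0, 7], [-1, 0, 0, 0, 0, 0, 7]])

```text
time_s: 25.48
ee_pos: [642.6, -48.6, 131.5]
ee_rot: [180.0, 0.1, -165.5]
force: [-0.8, 5.1, 6.4]
gripper_width: 37.8
gripper_force: 30.0
```

>>> apply_moves(increments=[[-1, 0, 0, 0, 0, 0, 7], [-1, 0, 0, 0, 0, 0, 0], [-1, 0, 0, 0, 0, 0, 0]])

```text
time_s: 25.73
ee_pos: [642.6, -48.6, 131.5]
ee_rot: [180.0, 0.1, -158.8]
force: [-0.5, 5.1, 6.4]
gripper_width: 38.1
gripper_force: 30.0
```

```bash
python3 - <<'E'
from h import *
print({k:np.round(v,1) for k,v in status.state().items()})
E
```

```text
{'time_s': np.float64(25.7), 'qpos': array([-5.400e+00,  2.860e+01,  8.830e+01,  1.000e-01,  6.300e+01,
       -1.166e+02]), 'qvel': array([-0. , -0. ,  0.1, -0.1,  0.1,  0.5]), 'effort': array([ -2.8, -45.2, -20.1,  -1.2,  -0.7,   0. ]), 'ee_pos': array([642.6, -48.6, 131.5]), 'ee_rot': array([ 1.800e+02,  1.000e-01, -1.588e+02]), 'force': array([-0.5,  5.1,  6.4]), 'torque': array([0.9, 0.5, 0.1]), 'gripper_force': np.float64(30.0), 'gripper_width': np.float64(38.1)}
```

>>> apply_moves(increments=[[1, 0, 0, 0, 0, 0, 0], [1, 0, 0, 0, 0, 0, 0], [1, 0, 0, 0, 0, 0, 0], [1, 0, 0, 0.03, 0, 0, 0], [1, 0, 0, 0.04, 0, 0, 0]])

```text
time_s: 26.15
ee_pos: [639.4, -49.3, 195.9]
ee_rot: [179.7, -0.6, -158.8]
force: [0.9, -0.3, 0.2]
gripper_width: 68.4
gripper_force: 0.0
```

>>> apply_moves(increments=[[1, 0, 0, 0.04, 0, 0, 0], [1, 0, -0.03, 0.025, 0, 0, -6], [1, -0.007, -0.036, 0.005, 0, 0, -6], [1, -0.007, -0.036, 0, 0, 0, -6], [1, -0.007, -0.036, 0, 0, 0, -6]])

```text
time_s: 26.57
ee_pos: [620.8, -188.6, 270.2]
ee_rot: [-180.0, 0.0, 177.0]
force: [0.1, -0.3, 0.0]
gripper_width: 91.0
gripper_force: 0.0
```

>>> apply_moves(increments=[[1, -0.007, -0.036, 0, 0, 0, -6], [1, -0.007, -0.036, 0, 0, 0, -6], [1, -0.007, -0.036, 0, 0, 0, -3], [1, -0.007, -0.036, 0, 0, 0, 0], [1, 0, -0.006, 0, 0, 0, 0]])

```text
time_s: 26.98
ee_pos: [590.8, -343.2, 268.5]
ee_rot: [-179.8, -0.1, 161.9]
force: [0.4, 0.2, -0.6]
gripper_width: 91.2
gripper_force: 0.0
```

>>> apply_moves(increments=[[1, 0, 0, 0, 0, 0, 0], [1, 0, 0, 0, 0, 0, 0], [1, 0, 0, 0, 0, 0, 0]])

```text
time_s: 27.23
ee_pos: [593.4, -335.8, 269.5]
ee_rot: [179.9, -0.0, 162.3]
force: [-0.5, 0.2, 0.6]
gripper_width: 91.1
gripper_force: 0.0
```

```bash
python3 - <<'E'
from h import *
print(status.state()["ee_pos"],status.state()["ee_rot"])
for n in ("wrist","scene"):
    f=grab(n); hsv=cv2.cvtColor(f["color"],cv2.COLOR_RGB2HSV)
    m=((hsv[...,0]>20)&(hsv[...,0]<34)&(hsv[...,1]>150)&(hsv[...,2]>60)).astype(np.uint8)
    if n=="wrist": m[235:]=0
    N,L,S,C=cv2.connectedComponentsWithStats(m)
    for i in range(1,N):
        if S[i,4]<150: continue
        cnt=max(cv2.findContours((L==i).astype(np.uint8),0,2)[0],key=cv2.contourArea)
        bx=cv2.boxPoints(cv2.minAreaRect(cnt)); print(n,S[i],bx.round(1).tolist(),[onz(f,p,122)[:2].round(1).tolist() for p in bx])
    b=((hsv[...,0]>100)&(hsv[...,0]<125)&(hsv[...,1]>150)&(hsv[...,2]>90)).astype(np.uint8)
    N,L,S,C=cv2.connectedComponentsWithStats(b)
    for i in range(1,N):
        if S[i,4]>80: print(n,"blue",S[i],[onz(f,p,4)[:2].round(1).tolist() for p in [(S[i,0],S[i,1]+S[i,3]/2),(S[i,0]+S[i,2],S[i,1]+S[i,3]/2),(S[i,0]+S[i,2]/2,S[i,1]),(S[i,0]+S[i,2]/2,S[i,1]+S[i,3])]])
    for q in("scanner","dock","label"): print(n,q,[(d["rect"],d["score"]) for d in finder.boxes_of(q,n)])
E
```

```text
[ 593.389034   -335.82653231  269.52326111] [ 1.79947775e+02 -4.70232144e-02  1.62266009e+02]
wrist [ 236   50   55  101 3975] [[233.1999969482422, 145.0], [249.3000030517578, 48.099998474121094], [292.6000061035156, 55.29999923706055], [276.5, 152.1999969482422]] [[554.8, -343.0], [483.2, -305.2], [499.3, -273.0], [572.3, -309.0]]
wrist [235 150  38  14 355] [[233.89999389648438, 159.0], [235.3000030517578, 148.89999389648438], [272.79998779296875, 154.3000030517578], [271.3999938964844, 164.3000030517578]] [[566.6, -346.3], [558.6, -342.3], [573.0, -312.5], [581.2, -316.4]]
wrist blue [224  61  23  60 545] [[503.5, -344.4], [511.7, -318.7], [475.7, -321.0], [540.5, -342.5]]
wrist scanner [([227.6, 49.6, 63.4, 116.3], 0.86)]
wrist dock [([215.3, 50.9, 79.3, 77.7], 0.95)]
wrist label []
scene [240  15  32  19 296] [[240.0, 15.0], [271.0, 15.0], [271.0, 33.0], [240.0, 33.0]] [[1344.3, 1373.8], [1488.9, 1276.0], [1312.5, 1037.5], [1181.6, 1126.4]]
scene [241  89  30  46 761] [[233.60000610351562, 129.89999389648438], [241.1999969482422, 87.9000015258789], [270.6000061035156, 93.3000030
[... 451 characters left out ...]
6], [492.0, 280.20001220703125]] [[787.6, -521.3], [827.1, -514.9], [819.8, -597.9], [781.6, -602.4]]
scene blue [ 91  97  31  15 104] [[346.9, 1054.7], [460.0, 967.7], [429.4, 1079.9], [379.5, 945.2]]
scene blue [490 180  22  14 178] [[1279.3, -309.8], [1352.3, -359.9], [1353.3, -311.0], [1279.0, -357.3]]
scene blue [317 282  29  18 149] [[481.1, -296.8], [543.5, -342.0], [533.1, -295.9], [492.2, -341.9]]
scene scanner [([319.4, 249.8, 39.1, 47.1], 0.67), ([268.7, 179.1, 72.9, 65.2], 0.41), ([259.6, 174.6, 96.0, 76.9], 0.23)]
scene dock [([315.5, 277.6, 36.1, 27.0], 0.8), ([267.0, 178.6, 75.4, 69.3], 0.64), ([257.9, 172.3, 98.0, 76.5], 0.52)]
scene label [([269.0, 177.3, 71.8, 70.4], 0.62)]
```

>>> apply_moves(increments=[[1, -0.036, 0.0156, 0, 0, 0, -5], [1, -0.036, 0.0156, 0, 0, 0, -4.4], [1, 0, 0, -0.035, 0, 0, 0], [1, 0, 0, -0.035, 0, 0, 0], [1, 0, 0, 0, 0, 0, 0]])

```text
time_s: 28.05
ee_pos: [517.3, -303.6, 194.1]
ee_rot: [179.9, -0.7, 152.8]
force: [-1.1, 0.2, -0.7]
gripper_width: 91.1
gripper_force: 0.0
```

```bash
python3 - <<'E'
from h import *
st=status.state();print(st["ee_pos"],st["ee_rot"])
for n in ("scene","side"):
    f=grab(n);print(n,"dock exp",proj(f,(521,-305,4)),[d["rect"] for d in finder.boxes_of("dock",n)])
    for t in finder.trace("scanner",n)[:1]:print(t["rect"],[proj(f,X).round(1).tolist() for X in [(489.9,-288.7,109),(574.8,-332.4,109)]])
E
```

```text
[ 517.26787244 -303.57664094  194.05241639] [179.94023959  -0.70151222 152.79779632]
scene dock exp [330.38782911 286.13366178] [[269.5, 177.9, 62.9, 69.6], [313.0, 276.8, 38.2, 28.2]]
[318.2, 250.9, 42.4, 46.5] [[321.2, 260.4], [357.7, 256.3]]
side dock exp [254.33398265 160.5149189 ] [[241.9, 154.3, 24.9, 13.6]]
[237.8, 128.1, 28.3, 37.3] [[263.6, 140.6], [240.6, 132.9]]
```

>>> apply_moves(increments=[[1, 0, 0, 0, 0, 0, 0], [1, 0, 0, -0.04, 0, 0, 0], [1, 0, 0, -0.035, 0, 0, 0], [1, 0, 0, -0.012, 0, 0, 0], [1, 0, 0, 0, 0, 0, 0]])

```text
time_s: 28.77
ee_pos: [519.5, -305.0, 109.7]
ee_rot: [180.0, -0.4, 152.8]
force: [-0.0, -0.6, 1.3]
gripper_width: 91.3
gripper_force: 0.0
```

>>> apply_moves(increments=[[-1, 0, 0, 0, 0, 0, 0], [-1, 0, 0, 0, 0, 0, 0], [-1, 0, 0, 0, 0, 0, 0], [-1, 0, 0, 0, 0, 0, 0], [-1, 0, 0, 0, 0, 0, 0]], newtons=35)

```text
time_s: 29.18
ee_pos: [521.7, -306.3, 114.1]
ee_rot: [-180.0, 0.1, 152.8]
force: [-0.2, -0.3, 0.8]
gripper_width: 60.8
gripper_force: 0.0
```

>>> apply_moves(increments=[[-1, 0, 0, 0, 0, 0, 0], [-1, 0, 0, 0, 0, 0, 0], [-1, 0, 0, 0, 0, 0, 0], [-1, 0, 0, 0, 0, 0, 0], [-1, 0, 0, 0, 0, 0, 0]])

```text
time_s: 29.6
ee_pos: [521.2, -305.8, 112.8]
ee_rot: [180.0, -0.0, 152.8]
force: [-0.1, 1.3, 0.5]
gripper_width: 36.1
gripper_force: 35.0
```

>>> apply_moves(increments=[[-1, 0, 0, 0.015, 0, 0, 0], [-1, 0, 0, 0.015, 0, 0, 0], [-1, -0.011, 0.0219, 0, 0, 0, 6.05], [-1, -0.011, 0.0219, 0, 0, 0, 6.05], [-1, -0.011, 0.0219, 0, 0, 0, 6.05]])

```text
time_s: 30.02
ee_pos: [487.2, -239.6, 142.2]
ee_rot: [180.0, -0.1, 171.2]
force: [0.1, 0.8, -3.1]
gripper_width: 36.0
gripper_force: 35.0
```

>>> apply_moves(increments=[[-1, -0.011, 0.0219, 0, 0, 0, 6.05], [-1, -0.011, 0.0219, 0, 0, 0, 6.05], [-1, -0.011, 0.0219, 0, 0, 0, 6.05], [-1, -0.011, 0.0219, 0, 0, 0, 6.05], [-1, -0.011, 0.0219, 0, 0, 0, 6.05]])

```text
time_s: 30.43
ee_pos: [431.9, -129.7, 142.3]
ee_rot: [179.9, -0.1, -158.5]
force: [-0.6, -0.2, -3.1]
gripper_width: 36.1
gripper_force: 35.0
```

>>> apply_moves(increments=[[-1, 0, 0, -0.013, 0, 0, 0], [-1, 0, 0, -0.013, 0, 0, 0], [-1, 0, 0, 0, 0, 0, 0], [-1, 0, 0, 0, 0, 0, 0], [-1, 0, 0, 0, 0, 0, 0]])

```text
time_s: 30.85
ee_pos: [433.5, -131.1, 117.1]
ee_rot: [-180.0, 0.0, -158.8]
force: [0.1, 0.1, -2.7]
gripper_width: 36.0
gripper_force: 35.0
```

```bash
python3 - <<'E'
from h import *
st=status.state();print(st["ee_pos"],st["ee_rot"],st["gripper_width"],st["force"])
c=np.array([642.5,-49.1]);u=np.array([np.cos(.37),np.sin(.37)])
for n in ("scene","side"):
    f=grab(n); hsv=cv2.cvtColor(f["color"],cv2.COLOR_RGB2HSV)
    m=((hsv[...,0]>18)&(hsv[...,0]<36)&(hsv[...,1]>140)&(hsv[...,2]>50)).astype(np.uint8)
    e=[proj(f,[*(c-k*u),113]) for k in (165,260)]; print(n,"exp nose,tail",np.round(e,1).tolist())
    N,L,S,C=cv2.connectedComponentsWithStats(m)
    for i in range(1,N):
        if S[i,4]>30: print(S[i].tolist(),C[i].round(1))
    save(f,"scan_"+n+".png")
E
```

```text
[ 433.4591023  -131.05959547  117.06237305] [-1.79991614e+02  5.66986792e-03 -1.58808346e+02] 35.99763290765801 [ 0.13990359  0.09406767 -2.65016498]
scene exp nose,tail [[277.6, 220.0], [258.2, 240.4]]
[240, 15, 32, 85, 2119] [256.1  55.1]
[255, 223, 15, 24, 253] [262.6 235.3]
[390, 245, 15, 15, 140] [396.5 253.1]
[468, 254, 26, 27, 289] [481.8 265.8]
side exp nose,tail [[263.5, 171.5], [290.0, 165.9]]
[209, 126, 9, 8, 53] [213.  129.7]
[263, 161, 16, 15, 179] [271.4 168.4]
[58, 208, 60, 46, 1113] [ 88.3 233. ]
[64, 234, 84, 132, 5762] [110.8 300.2]
```

>>> apply_moves(increments=[[-1, 0, 0, 0, 0, 0, 0], [-1, 0, 0, 0, 0, 0, 0], [-1, 0, 0, 0, 0, 0, 0], [-1, 0, 0, 0, 0, 0, 0], [-1, 0, 0, 0, 0, 0, 0]])

```text
time_s: 31.37
ee_pos: [433.2, -130.8, 116.9]
ee_rot: [180.0, 0.0, -158.8]
force: [-0.2, 0.3, -4.1]
gripper_width: 35.6
gripper_force: 35.0
```

>>> apply_moves(increments=[[-1, 0, 0, 0, 0, 0, 0], [-1, 0, 0, 0, 0, 0, 0], [-1, 0, 0, 0, 0, 0, 0], [-1, 0, 0, 0, 0, 0, 0], [-1, 0, 0, 0, 0, 0, 0]])

```text
time_s: 31.78
ee_pos: [433.2, -130.8, 116.8]
ee_rot: [180.0, -0.0, -158.8]
force: [-0.9, 0.5, -2.6]
gripper_width: 35.7
gripper_force: 35.0
```

>>> apply_moves(increments=[[-1, 0, 0, 0, 0, 0, 0], [-1, 0, 0, 0, 0, 0, 0], [-1, 0, 0, 0, 0, 0, 0], [-1, 0, 0, 0, 0, 0, 0], [-1, 0, 0, 0, 0, 0, 0]])

```text
time_s: 32.2
ee_pos: [433.2, -130.8, 116.8]
ee_rot: [180.0, 0.0, -158.8]
force: [-0.8, 0.2, -2.9]
gripper_width: 35.7
gripper_force: 35.0
```

>>> apply_moves(increments=[[-1, 0, 0, 0, 0, 0, 0], [-1, 0, 0, 0, 0, 0, 0], [-1, 0, 0, 0, 0, 0, 0], [-1, 0, 0, 0, 0, 0, 0], [-1, 0, 0, 0, 0, 0, 0]])

```text
time_s: 32.62
ee_pos: [433.2, -130.8, 116.8]
ee_rot: [180.0, 0.0, -158.8]
force: [-0.2, 0.2, -3.2]
gripper_width: 35.5
gripper_force: 35.0
```

```bash
python3 - <<'E'
from h import *
f=grab("scene"); c=np.array([642.5,-49.1]);u=np.array([np.cos(.37),np.sin(.37)]);n=np.array([-u[1],u[0]])
# joint check: pots expected at gate+90deg*k ; label plate corner brightness
for r in reds(f): print(r[0])
print("pots exp", [proj(f,[*(c+85*v),97]).round(1).tolist() for v in (-u,n,u,-n)])
# dock now uncovered
hsv=cv2.cvtColor(f["color"],cv2.COLOR_RGB2HSV)
for nm in("scene","side"):
    f=grab(nm);hsv=cv2.cvtColor(f["color"],cv2.COLOR_RGB2HSV)
    b=((hsv[...,0]>100)&(hsv[...,0]<128)&(hsv[...,1]>130)&(hsv[...,2]>60)).astype(np.uint8)
    N,L,S,C=cv2.connectedComponentsWithStats(b)
    for i in range(1,N):
        p=onz(f,C[i],4)
        if S[i,4]>40 and abs(p[0]-515)<80 and abs(p[1]+305)<80: print(nm,S[i],p.round(1))
E
```

```text
[163, 153, 9, 16, 94]
[316, 176, 9, 16, 107]
[465, 194, 47, 84, 1981]
[327, 200, 11, 18, 127]
[388, 214, 14, 8, 66]
pots exp [[292.2, 208.5], [282.3, 183.2], [320.1, 178.7], [332.4, 203.2]]
scene [316 276  31  24 586] [ 518.1 -309.1    4. ]
side [244 154  22  14 235] [ 520.  -307.3    4. ]
```

Both pots and the label are where expected, and the dock is clear at (519,−308). I'm returning the scanner.

>>> apply_moves(increments=[[-1, 0, 0, 0.013, 0, 0, 0], [-1, 0, 0, 0.013, 0, 0, 0], [-1, 0.0108, -0.0221, 0, 0, 0, -6.05], [-1, 0.0108, -0.0221, 0, 0, 0, -6.05], [-1, 0.0108, -0.0221, 0, 0, 0, -6.05]])

```text
time_s: 33.18
ee_pos: [466.0, -197.7, 143.3]
ee_rot: [-180.0, 0.0, -177.2]
force: [-0.3, 0.4, -2.4]
gripper_width: 35.9
gripper_force: 35.0
```

>>> apply_moves(increments=[[-1, 0.0108, -0.0221, 0, 0, 0, -6.05], [-1, 0.0108, -0.0221, 0, 0, 0, -6.05], [-1, 0.0108, -0.0221, 0, 0, 0, -6.05], [-1, 0.0108, -0.0221, 0, 0, 0, -6.05], [-1, 0.0107, -0.022, 0, 0, 0, -6.05]])

```text
time_s: 33.6
ee_pos: [519.8, -308.6, 142.5]
ee_rot: [180.0, -0.0, 152.5]
force: [-1.0, 0.0, -2.4]
gripper_width: 36.2
gripper_force: 35.0
```

>>> apply_moves(increments=[[-1, 0, 0, 0, 0, 0, 0], [-1, 0, 0, -0.012, 0, 0, 0], [-1, 0, 0, -0.012, 0, 0, 0], [-1, 0, 0, -0.004, 0, 0, 0], [-1, 0, 0, 0, 0, 0, 0]])

```text
time_s: 34.02
ee_pos: [518.9, -306.9, 113.9]
ee_rot: [180.0, -0.1, 152.8]
force: [-0.5, 1.6, -2.6]
gripper_width: 36.0
gripper_force: 35.0
```

>>> apply_moves(increments=[[-1, 0, 0, 0, 0, 0, 0], [-1, 0, 0, 0, 0, 0, 0]])

```text
time_s: 34.18
ee_pos: [519.7, -307.4, 115.4]
ee_rot: [180.0, 0.0, 152.8]
force: [-0.6, 0.1, -2.9]
gripper_width: 35.6
gripper_force: 35.0
```

>>> apply_moves(increments=[[-1, 0, 0, -0.0015, 0, 0, 0], [-1, 0, 0, -0.0015, 0, 0, 0], [-1, 0, 0, 0, 0, 0, 0], [-1, 0, 0, 0, 0, 0, 0], [-1, 0, 0, 0, 0, 0, 0]])

```text
time_s: 34.6
ee_pos: [519.9, -307.6, 112.8]
ee_rot: [180.0, 0.1, 152.8]
force: [0.5, 0.0, 5.4]
gripper_width: 35.7
gripper_force: 35.0
```

>>> apply_moves(increments=[[1, 0, 0, 0, 0, 0, 0], [1, 0, 0, 0, 0, 0, 0], [1, 0, 0, 0, 0, 0, 0], [1, 0, 0, 0, 0, 0, 0], [1, 0, 0, 0, 0, 0, 0]])

```text
time_s: 35.02
ee_pos: [519.4, -307.5, 111.5]
ee_rot: [180.0, -0.0, 152.8]
force: [-0.2, -0.2, -0.4]
gripper_width: 66.5
gripper_force: 0.0
```

>>> apply_moves(increments=[[1, 0, 0, 0.02, 0, 0, 0], [1, 0, 0, 0.04, 0, 0, 0], [1, 0, 0, 0.04, 0, 0, 0], [1, 0.03, -0.01, 0.02, 0, 0, 0], [1, 0.036, -0.015, 0.02, 0, 0, 0]])

```text
time_s: 35.43
ee_pos: [583.5, -331.6, 254.9]
ee_rot: [-180.0, 0.2, 152.8]
force: [-0.1, -0.9, -0.3]
gripper_width: 90.8
gripper_force: 0.0
```

>>> apply_moves(increments=[[1, 0, 0, 0, 0, 0, 0], [1, 0, 0, 0, 0, 0, 0], [1, 0, 0, 0, 0, 0, 0], [1, 0, 0, 0, 0, 0, 0], [1, 0, 0, 0, 0, 0, 0]])

```text
time_s: 35.85
ee_pos: [582.5, -331.2, 249.8]
ee_rot: [180.0, -0.1, 152.8]
force: [0.0, -0.0, -0.9]
gripper_width: 91.2
gripper_force: 0.0
```

```bash
python3 - <<'E'
from h import *
st=status.state();print(st["ee_pos"],st["gripper_width"],st["force"])
f=grab("wrist"); hsv=cv2.cvtColor(f["color"],cv2.COLOR_RGB2HSV)
m=((hsv[...,0]>20)&(hsv[...,0]<34)&(hsv[...,1]>150)&(hsv[...,2]>60)).astype(np.uint8); m[235:]=0
N,L,S,C=cv2.connectedComponentsWithStats(m)
for i in range(1,N):
    if S[i,4]<150: continue
    cnt=max(cv2.findContours((L==i).astype(np.uint8),0,2)[0],key=cv2.contourArea)
    bx=cv2.boxPoints(cv2.minAreaRect(cnt)); print(S[i],[onz(f,p,126)[:2].round(1).tolist() for p in bx])
print(finder.boxes_of("dock","wrist")[:1])
f=grab("scene")
for r in reds(f): print(r[0])
print([d["rect"] for d in finder.boxes_of("scanner","scene")])
E
```

```text
[ 582.48595304 -331.20975994  249.84134125] 91.24216711026507 [ 0.02906255 -0.01350429 -0.89341067]
[ 221   63   47  105 4448] [[481.5, -308.3], [497.5, -277.2], [569.5, -313.4], [552.4, -346.6]]
[225 171  40  10 368] [[556.8, -345.3], [571.3, -317.0], [578.0, -320.4], [563.4, -348.9]]
[{'rect': [205.8, 66.1, 81.2, 74.6], 'score': 0.66}]
[163, 153, 9, 16, 94]
[315, 176, 10, 16, 108]
[465, 194, 47, 77, 1861]
[327, 200, 11, 18, 126]
[[317.9, 251.4, 43.8, 45.2], [268.1, 178.0, 77.3, 68.3], [257.4, 176.3, 98.2, 74.2]]
```

```bash
python3 -c "
from workcell import env
print(env.job_done())"
```

```text
the job is handed in; nothing more can be done
None
```

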